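# Lock a heat sink into the tilted inspection cradle

### The job

Mount the finned heat sink in the tilted inspection cradle: lay it flat in the blue pocket between the low black rails, gripping it gently so that its fins are not crushed, and let go. Then swing the yellow retaining bar fully shut over it, and last take the red-handled locking pin from its stand and put it through the eye at the end of the bar and down into the post below, fully home so that its handle sits on the bar. Leave the other things on the bench where they are.

Things in the scene. Friction and masses are not known exactly. Their poses are not given: they have to be found in the camera images.
- heatsink: finned aluminium heat sink lying on the bench, 110 long (x) x 50 wide (y) x 35 high, 0.28 kg, fins along its length; grip it across the 50 mm width, the same either way round. Origin: centre of its underside, z up. The fins are crushed above 80 N of grip: 30 N is ample
- pin: locking pin upright in its stand: steel shaft diameter 12, 40 long, the lowest 8 mm tapering to diameter 6, under a red square handle 22 x 22 x 50; 0.09 kg. Origin: centre of the shaft's tip; z runs from tip to handle (handle 40 to 90 above the origin), x and y square to the handle's faces
- pin_rack: pin stand: fixed grey block 80 x 80 x 50 high with an upright hole, diameter 15 and 46 deep, at its centre; the pin's handle rests on its top, the tip 10 above the bench. Origin: centre of its underside. It and the heat sink may each be on either side of the cradle
- cradle: fixed aluminium cradle, face 170 x 230 tilted 30 degrees towards the robot. Origin: centre of the face's surface, 85 above the bench; x up the slope, y left along the face, z square out of it. Pocket centred there, inside 118 (x) x 58 (y); black rails 8 high at the sides, 10 at the ends, 8 thick. Bar pivot at (0, +90); locking post 36 x 36, 38.5 high, at (0, -90)
- bar (a joint): yellow bar, 22 wide, swinging parallel to the face about its pivot; underside 40, top 50 above the face, so it clears the seated heat sink by 5. Angle in rad: 0 = shut against its stop, along the cradle's -y to the post; grows towards the cradle's +x (1.57 = up the slope, open). Moves under 1 to 3 N at the knob and stays where left
- bar_knob (a point): centre of the top of the bar's upright black round knob, diameter 16, standing 40 above the bar's top, 120 from the pivot; for pushing or pinching
- bar_eye (a point): centre of the top rim of the eye, a hole of diameter 15 through the 40 x 40 x 10 plate at the bar's end, 180 from the pivot; at bar angle 0 it is over the post's hole
- post_hole (a point): centre of the mouth of the post's hole, diameter 15, 38.5 deep, running along the cradle's z; 1.5 below the underside of the bar. With the pin fully home its tip is 10 above the cradle's face
- mouse: white computer mouse, 105 x 58 x 30; a bystander, origin at the centre of its underside
- screwdriver: green-handled screwdriver, 200 long; a bystander, origin at the centre of its underside
- brush: red-handled brush, 170 long; a bystander, origin at the centre of its underside
- flux_jar: amber jar, diameter 52, 55 high; a bystander, origin at the centre of its underside
- solder_reel: blue reel, diameter 64, 52 high; a bystander, origin at the centre of its underside
- meter: yellow multimeter lying face up, 165 x 85 x 36; a bystander, origin at the centre of its underside
- pliers: red-handled pliers, about 135 long, 12 thick; a bystander, origin at the centre of its underside
There are look-alikes about, which are no part of the job. Leave any purple or turquoise look-alike of the pin alone.

How it is judged:
On the way, in this order (a step that is already met when the one before it is completed fails the run):
1. the heat sink lies flat in the cradle's pocket, let go (x of heatsink in the frame of cradle between -0.009 and 0.009 m and y of heatsink in the frame of cradle between -0.009 and 0.009 m and z of heatsink in the frame of cradle between -0.005 and 0.005 m and angle between the z axis of heatsink and the z axis of cradle, either way round below 0.08 rad and angle between the x axis of heatsink and the x axis of cradle, either way round below 0.15 rad and contact force between the fingers and heatsink below 0.05 N), for 0.2 s.
2. the bar is swung shut over the seated heat sink (x of heatsink in the frame of cradle between -0.009 and 0.009 m and y of heatsink in the frame of cradle between -0.009 and 0.009 m and z of heatsink in the frame of cradle between -0.005 and 0.005 m and angle between the z axis of heatsink and the z axis of cradle, either way round below 0.08 rad and angle between the x axis of heatsink and the x axis of cradle, either way round below 0.15 rad and value of joint bar below 0.05 rad), for 0.2 s.
3. the pin's tip has passed through the eye of the shut bar into the post (all of step 2 and x of pin in the frame of cradle between -0.005 and 0.005 m and y of pin in the frame of cradle between -0.095 and -0.085 m and angle between the z axis of pin and the z axis of cradle, either way round below 0.15 rad and z of pin in the frame of cradle below 0.033 m), for 0.1 s.
At the end, for the whole second after the job is handed in: Heat sink flat in the pocket (within 9 mm of centre along the face, 5 mm in height, 0.08 rad parallel, 0.15 rad in line); bar within 0.05 rad of shut; pin through the eye, in the post hole (within 5 mm, 0.15 rad), tip 10 mm above the face within 5 mm; all at rest (all of step 2 and x of pin in the frame of cradle between -0.005 and 0.005 m and y of pin in the frame of cradle between -0.095 and -0.085 m and angle between the z axis of pin and the z axis of cradle, either way round below 0.15 rad and z of pin in the frame of cradle between 0.005 and 0.015 m and linear speed of each of heatsink, pin below 0.02 m/s); the robot touches nothing.
It fails at once if the heat sink is squeezed with more than 80 N on a pad (contact force between the fingers and heatsink above 160 N).
It fails at once if another thing on the bench is moved by more than 30 mm (distance of any of mouse, screwdriver, brush, flux_jar, solder_reel, meter, pliers from where it was at the start of the episode above 0.03 m).
It also fails if it takes over 72 s, if anything falls off the work surface, if the arm or the gripper's body presses on something with over 40 N, if the wrist force passes 120 N, or if a joint passes its speed limit or range.

### The arm

A 6-joint arm with a two-finger parallel gripper is mounted at the origin on the work surface. World frame = base frame: x ahead of the robot, y to its left, z up, the work surface at z = 0. Lengths are in m, angles in rad, forces in N, time in s.
With the tool pointing down it reaches from about 0.275 to 0.75 m from the base axis. Payload 10.2 kg.
Tool frame: the origin (TCP) lies midway between the tips of the shut fingers; the grasp point (between the pads) lies r.grip_depth behind it (r.grip_depth is the distance from the TCP to the grasp point, in m); x points along the fingers, y is the direction in which the jaws open and shut, and the axes are right-handed (so a half turn about x gives the same grasp; the last joint's range is limited). The gripper opens to 85 mm and grips with 20 to 120 N. Pads are 22 mm wide; open, the fingers measure 114 mm over their backs; the gripper's body (76 mm by 85 mm) begins 54 mm behind the grasp point. The pads swing forward as they close: fully open they stand 13 mm farther back than shut.
Start: joints at [1.034, 0.313, 1.498, -0, 1.331, -0.223], TCP at [0.162, 0.499, 0.231] pointing down, gripper open.
Joint ranges: [-2.94, 2.94], [-0.97, 2.17], [0.19, 2.56], [-1.23, 4.37], [0.02, 3.11], [-2.88, 2.88]. Speed limits (rad/s): [2.39, 2.39, 3.01, 3.14, 3.14, 3.14].

### API

Orientations are given as a unit quaternion [w, x, y, z].
In Python, from bench import status, optics, job, r gives the robot as it stands.
- The arm moves only by the shell command python3 -m crank 'ROWS' [FORCE]. ROWS is JSON, a list that holds one entry, the list of rows, each a list of 5 numbers: the finger opening in cm, from 0 to 8.54, then the shift along the tool's x, y, z in cm, then the turn about the tool's x in degrees. A call has 1 to 5 rows; each row shifts and turns the commanded pose from where the row before left it, along the tool's axes as they then stand; what a row does not reach is not made up. A row lasts 1/10 s, in which the tool goes at most 50 mm and 8.59 degrees, less where a joint would pass 70% of its speed; a pose out of reach is approached as far as the arm can. A call with a gripper value outside its range is refused whole. The fingers move at their own pace and stop on an object; FORCE is the grip in N (left out, the last holds). Time passes only in rows, so rows that do not move let the fingers close. It gives the time, the measured TCP pose, the force and the opening at its end, in the units of the state.
- status.get_state(): the state, without advancing time (a new reading comes with each control period).
- optics.grab_frame(name): name is "side" or "top" or "wrist"; returns (picture, depth): 480x640x3 uint8, red, green, blue; 480x640 float32, m along the optical axis (not along the pixel's ray), 0 where there is no reading.
- optics.camera_info(name): a dict with "vfov" (degrees; the focal length in pixels is half the picture's height over the tangent of half this angle, whatever the lens; pixels are square), "cx", "cy" (the principal point, pixels), "rvec" (rotation vector, rad) and "tvec" (3), from world to camera coordinates, as OpenCV has them; the wrist camera has in their place "T_tool_cam" (4x4, takes a point from camera to tool coordinates, whose origin is the TCP and whose axes are the tool frame's). Camera axes: x right, y down, z forward; pixel columns grow to the right and rows downward; lengths in m; the calibration is good to about 2 mm. The wrist camera is an equidistant fisheye: a pixel r from the principal point sees the ray r / f radians off the axis. A picture is of the moment at which its call begins: read the wrist's pose just before it. camera_info takes no time and is no camera call.
- job.close_job(): hands the job in, once; it reports no verdict.
The state is a dict: "clock": time; "qpos": joint angles; "qd": joint speeds; "tau": joint torques, N m; "tcp_pos": TCP position; "tool_rot": TCP orientation; "contact_force": force on the tool from outside, world axes, zero at the start; "moment": the same for the moment, N m; "grip_width": finger opening in m.
Only numpy, scipy, OpenCV 4.12 (cv2) and the standard library are available. Lean on these libraries where they do the work, as an engineer would, in place of code of your own. Each camera call takes 0.05 s, during which the arm holds its last target.

## Working session

There is one attempt and no reset: what is moved stays moved. The work goes in short steps, Python scripts to look and compute and a shell command to move; the robot and the scene stay as the last step left them, time stands still between calls to the robot, and variables do not carry over. Pictures are saved under pics/ and viewed, and the job is handed in when it is done.

```bash
ls; mkdir -p pics
cat > h.py <<'E'
import numpy as np, cv2
from bench import status, optics, job, r
E
python3 - <<'E'
from h import *
s=status.get_state()
print({k:np.round(v,4) for k,v in s.items()}, r.grip_depth)
for n in ['side','top','wrist']:
    p,d=optics.grab_frame(n); cv2.imwrite(f'pics/{n}0.png',p[...,::-1]); np.savez(f'pics/{n}0.npz',p=p,d=d); print(n,optics.camera_info(n))
E
```

```text
pics
{'clock': np.float64(0.0), 'qpos': array([ 1.0336,  0.3134,  1.4985, -0.    ,  1.331 , -0.2234]), 'qd': array([ 0.0006,  0.0007, -0.0011,  0.0015, -0.0026, -0.0003]), 'tau': array([ 5.00000e-04, -4.12264e+01, -2.59745e+01, -1.00000e-04,
        4.10000e-03,  0.00000e+00]), 'tcp_pos': array([0.1619, 0.4991, 0.2307]), 'tool_rot': array([ 0.6982,  0.11  ,  0.6986, -0.1109]), 'contact_force': array([-0.2942, -0.4927,  0.5066]), 'moment': array([-0.0134, -0.0668,  0.013 ]), 'grip_width': np.float64(0.0857)} 0.0187
side {'vfov': 50.60346179522253, 'cx': 314.3893692122717, 'cy': 226.48030880324038, 'rvec': array([ 2.16592686, -0.04209129,  0.01056653]), 'tvec': array([-0.56405147,  0.07913512,  1.12472015])}
top {'vfov': 55.1940397619492, 'cx': 320.07269308496876, 'cy': 234.3016517599058, 'rvec': array([ 2.20862171, -2.16666001,  0.04520763]), 'tvec': array([-0.01603048,  0.5832252 ,  0.98471067])}
wrist {'vfov': 65.70646984690485, 'cx': 321.3772614818924, 'cy': 243.84314012213042, 'T_tool_cam': array([[-4.19182269e-05, -2.59653814e-01,  9.65701763e-01,
        -1.42389353e-01],
       [ 9.99999982e-01,  1.65636679e-04,  8.79427014e-05,
         6.13577604e-04],
       [-1.82790291e-04,  9.65701750e-01,  2.59653803e-01,
        -6.53365817e-02],
       [ 0.00000000e+00,  0.00000000e+00,  0.00000000e+00,
         1.00000000e+00]])}
```

View pics/top0.png

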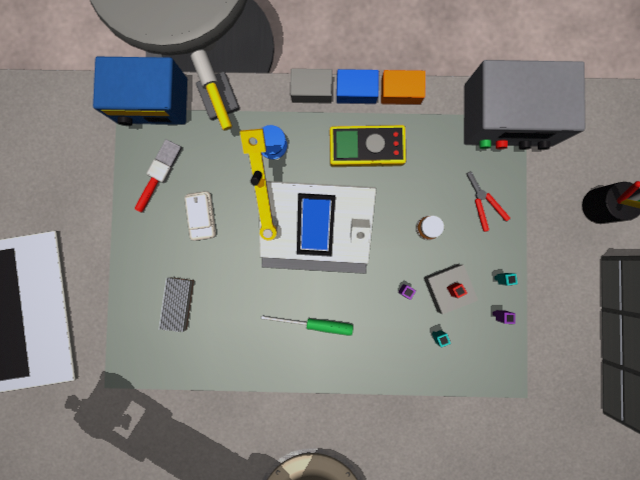

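View pics/side0.png

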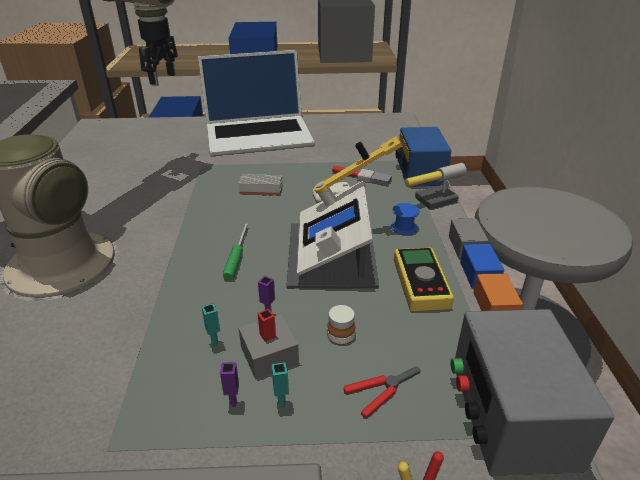

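View pics/wrist0.png

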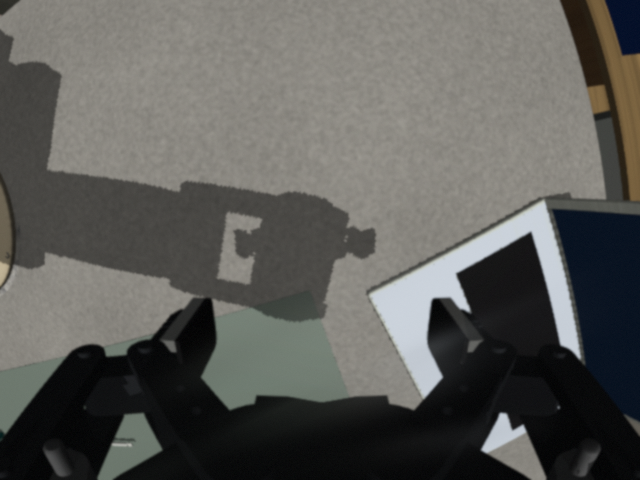

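```bash
cat >> h.py <<'E'
from scipy.spatial.transform import Rotation as R
def cloud(n,d,info=None):
    c=optics.camera_info(n); f=240/np.tan(np.radians(c['vfov'])/2)
    v,u=np.mgrid[:480,:640]; 
    if n=='wrist':
        a=u-c['cx'];b=v-c['cy'];rr=np.hypot(a,b)+1e-9;t=np.tan(rr/f)
        P=np.stack([a/rr*t*d,b/rr*t*d,d],-1)
        T=c['T_tool_cam'];P=P@T[:3,:3].T+T[:3,3]
        s=status.get_state();return P@tool(s).T+s['tcp_pos']
    P=np.stack([(u-c['cx'])/f*d,(v-c['cy'])/f*d,d],-1)
    Rm=R.from_rotvec(c['rvec']).as_matrix()
    return (P-c['tvec'])@Rm
def tool(s):
    w,x,y,z=s['tool_rot']; return R.from_quat([x,y,z,w]).as_matrix()
def proj(n,X):
    c=optics.camera_info(n); f=240/np.tan(np.radians(c['vfov'])/2)
    p=R.from_rotvec(c['rvec']).apply(X)+c['tvec']; return np.stack([p[...,0]/p[...,2]*f+c['cx'],p[...,1]/p[...,2]*f+c['cy']],-1)
def crop(n,p,u0,u1,v0,v1,k,out):
    cv2.imwrite('pics/'+out,cv2.resize(p[v0:v1,u0:u1,::-1],None,fx=k,fy=k,interpolation=cv2.INTER_CUBIC))
E
python3 - <<'E'
from h import *
z=np.load('pics/top0.npz');p,d=z['p'],z['d'];C=cloud('top',d)
for n,u,v in [('hs',176,304),('pin',457,291),('rack',445,300),('face',345,220),('face2',290,195),('pocket',316,225),('post',365,240),('pivot',268,234),('knob',257,178),('eye',253,141),('bench',200,350),('reel',275,142),('lamp',225,125),('jar',431,227),('purp',406,291),('turq',442,340),('purp2',505,316),('turq2',508,279),('mouse',200,215),('sd',300,322)]:
    print(n,np.round(C[v,u],4))
crop('top',p,230,390,120,280,5,'c1.png')
crop('top',p,380,540,250,360,5,'c2.png')
crop('top',p,140,240,180,350,3,'c3.png')
E
```

```text
hs [0.4271 0.3017 0.0251]
pin [ 0.4719 -0.2782  0.1012]
rack [ 0.4495 -0.2682  0.0487]
face [ 0.6091 -0.0555  0.0924]
face2 [0.6547 0.0548 0.1141]
pocket [0.5982 0.0028 0.0877]
post [ 0.5687 -0.0946  0.1118]
pivot [0.5758 0.0939 0.1329]
knob [0.6685 0.1043 0.2221]
eye [ 7.911e-01  1.499e-01 -7.000e-04]
bench [0.3257 0.2532 0.0008]
reel [0.7767 0.0946 0.0497]
lamp [0.8009 0.194  0.0868]
jar [ 0.6009 -0.2367  0.0552]
purp [ 0.4691 -0.1798  0.0897]
turq [ 0.3734 -0.2527  0.0874]
purp2 [ 0.4236 -0.377   0.089 ]
turq2 [ 0.497  -0.3837  0.0875]
mouse [0.6197 0.2556 0.0279]
sd [0.3931 0.0348 0.0153]
```

View pics/c1.png

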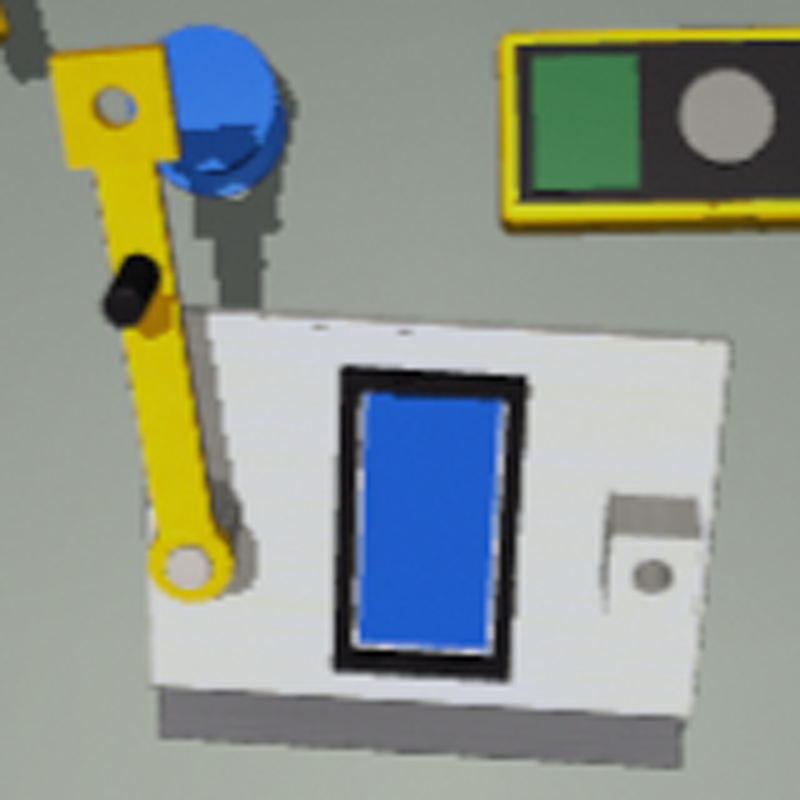

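View pics/c2.png

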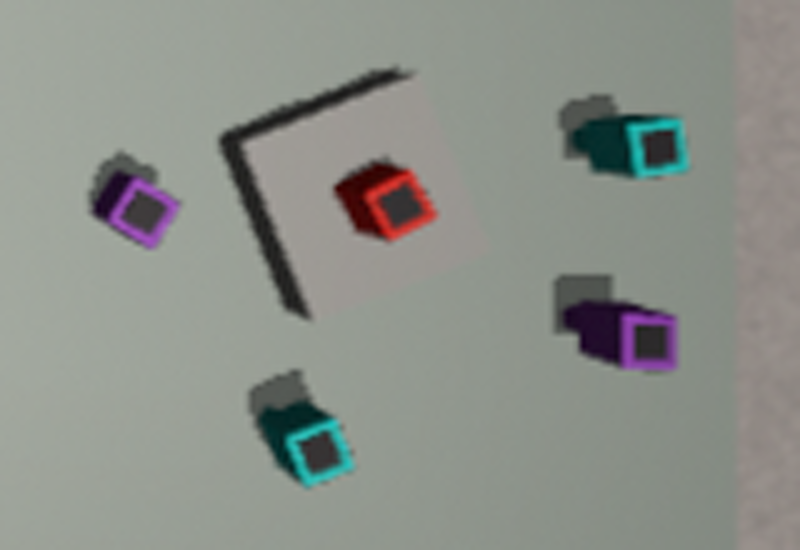

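View pics/c3.png

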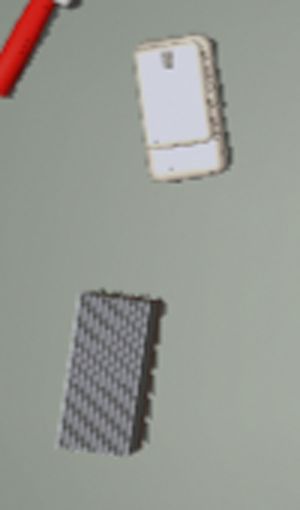

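Run:
```python
from h import *
z=np.load('pics/side0.npz');p,d=z['p'],z['d']
crop('side',p,280,420,130,290,5,'c4.png')
crop('side',p,190,350,270,420,5,'c5.png')
crop('side',p,220,300,160,210,8,'c6.png')
```

```text
(no output)
```

View pics/c4.png

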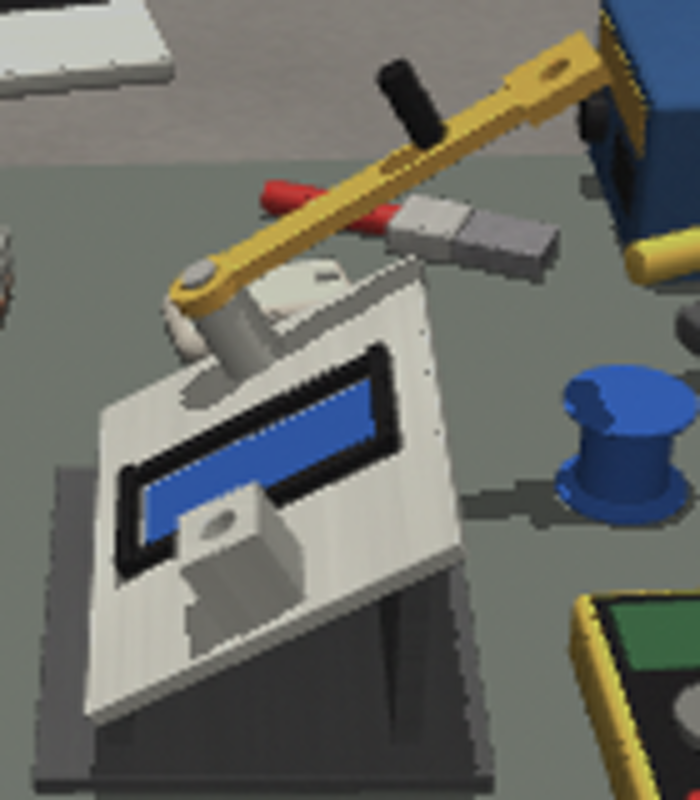

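View pics/c5.png

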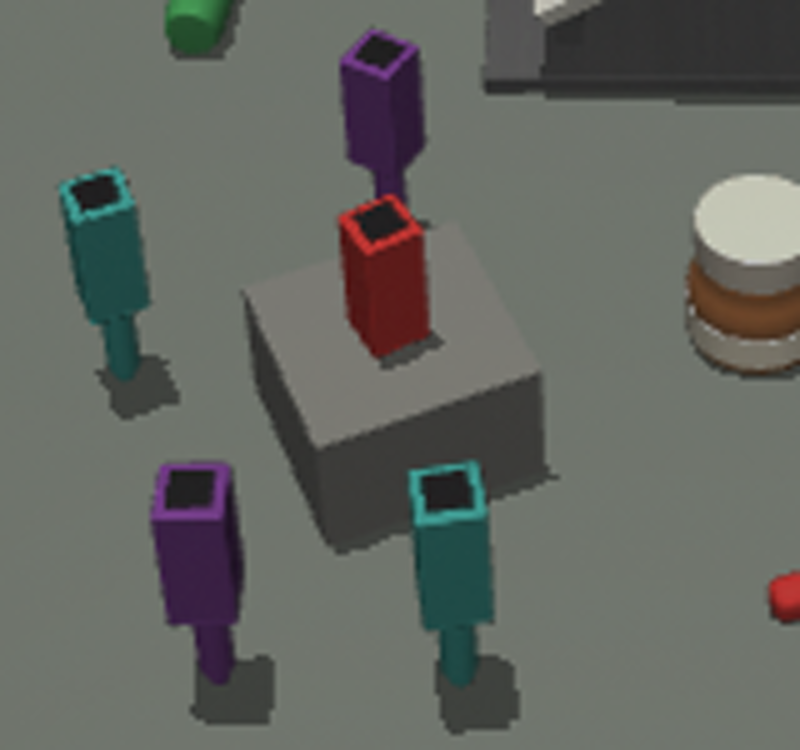

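View pics/c6.png

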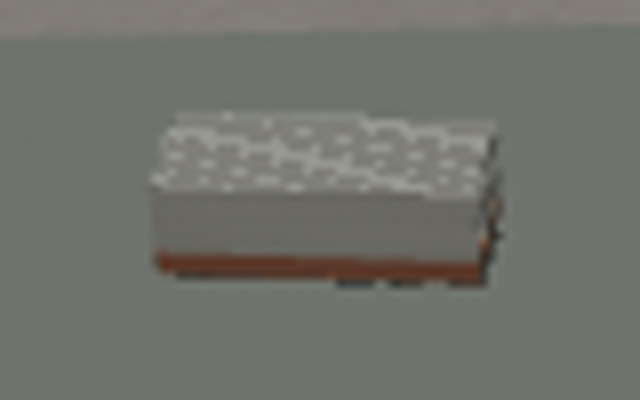

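```bash
cat >> h.py <<'E'
def crad(q):
    # x,y,yaw -> origin, rot (cols)
    Rm=R.from_euler('ZY',[q[2],-np.radians(30)]).as_matrix()
    return np.array([q[0],q[1],0.085]),Rm
E
python3 - <<'E'
from h import *
from scipy.optimize import least_squares
m=1e-3
T=[((85,-115,0),728,340),((-85,-115,0),690,715),((-85,115,0),152,687),((67,37,10),343,367),((67,-37,10),527,377),((-67,-37,10),510,682),((-67,37,10),333,670),((0,-90,38.5),653,575)]
S=[((85,115,0),420,258),((85,-115,0),460,545),((-85,115,0),102,410),((67,37,10),380,345),((67,-37,10),400,440),((-67,37,10),124,468),((0,-90,38.5),218,521)]
def px(L,u0,v0,k): return np.array([a[0] for a in L])*m, np.array([[u0+(a[1]+.5)/k-.5,v0+(a[2]+.5)/k-.5] for a in L])
A={'top':px(T,230,120,5),'side':px(S,280,130,5)}
def res(q,n):
    o,Rm=crad(q);X,uv=A[n];return proj(n,X@Rm.T+o)-uv
for ns in (['top'],['side'],['top','side']):
    s=least_squares(lambda q:np.concatenate([res(q,n).ravel() for n in ns]),[.59,0,-.05])
    print(ns,np.round(s.x,4))
    for n in ns: print(np.round(res(s.x,n),1).tolist())
# depth plane
z=np.load('pics/top0.npz');C=cloud('top',z['d'])
P=np.concatenate([C[200:250,342:348].reshape(-1,3),C[200:240,295:296].reshape(-1,3),C[190:194,300:360].reshape(-1,3)])
P=P[abs(P[:,2]-.09)<.06]
c=P.mean(0);n=np.linalg.svd(P-c)[2][2];n*=np.sign(n[2]);print('normal',n,'tilt',np.degrees(np.arccos(n[2])),'yaw',np.arctan2(-n[1],-n[0]),'rms',np.std((P-c)@n))
o,Rm=crad(s.x);print('plane offset at o',(o-c)@n)
print('bench z', np.median(C[330:380,130:250,2]))
E
```

```text
['top'] [ 0.6016  0.0045 -0.0363]
[[0.7, -0.4], [0.5, 0.1], [-0.5, -0.4], [-0.9, 0.6], [0.3, 0.6], [-0.0, -0.4], [-0.2, -0.0], [0.1, -0.2]]
['side'] [ 0.6031 -0.002  -0.0495]
[[0.3, -0.9], [0.2, 0.2], [0.4, 0.0], [1.1, -0.6], [-1.0, -0.9], [-0.8, 0.5], [-0.1, 1.3]]
['top', 'side'] [ 0.6026  0.0031 -0.0447]
[[1.7, -0.3], [0.8, 0.1], [-0.1, -1.3], [0.0, -0.0], [1.2, 0.3], [0.4, -0.8], [0.2, -0.6], [0.7, -0.3]]
[[-0.5, -2.1], [-0.2, -1.5], [-0.1, -1.0], [0.5, -1.9], [-1.4, -2.4], [-1.2, -0.7], [-0.3, -0.2]]
normal [-0.50143657  0.0182447   0.86500202] tilt 30.117063778698554 yaw -0.03636881926995128 rms 0.0014442871901954567
plane offset at o -0.000565216774924323
bench z 0.0003958714361605606
```

Run:
```python
from h import *
z=np.load('pics/top0.npz');C=cloud('top',z['d'])
def rect(u0,u1,v0,v1,zl,zh,nm):
    P=C[v0:v1,u0:u1].reshape(-1,3);P=P[(P[:,2]>zl)&(P[:,2]<zh)]
    r_=cv2.minAreaRect((P[:,:2]*1000).astype(np.float32));print(nm,len(P),np.round(r_,1) if 0 else r_,np.median(P[:,2]))
rect(150,205,265,345,.012,.06,'hs')
rect(400,480,260,330,.04,.06,'rack')
rect(445,475,278,302,.085,.12,'pintop')
rect(220,300,110,250,.12,.3,'bar')
s=status.get_state();print(tool(s))
# heatsink corners from crop c3 (offset 140,180 /3), ray at z=.035
c=optics.camera_info('top');f=240/np.tan(np.radians(c['vfov'])/2);Rm=R.from_rotvec(c['rvec']).as_matrix()
def ray(u,v,zz):
    dd=Rm.T@np.array([(u-c['cx'])/f,(v-c['cy'])/f,1]);o=-Rm.T@c['tvec'];return o+dd*(zz-o[2])/dd[2]
Q=np.array([ray(140+(a+.5)/3-.5,180+(b+.5)/3-.5,.035) for a,b in [(84,292),(156,300),(129,454),(58,449)]]);print(Q,Q.mean(0));e=Q[0]+Q[1]-Q[2]-Q[3];print('yaw',np.arctan2(e[1],e[0]),np.linalg.norm(e)/2)
Q=np.array([ray(380+(a+.5)/5-.5,250+(b+.5)/5-.5,.1) for a,b in [(370,185),(418,163),(438,212),(388,240)]]);print(Q,Q.mean(0))
Q=np.array([ray(380+(a+.5)/5-.5,250+(b+.5)/5-.5,.05) for a,b in [(242,145),(410,76),(490,245),(310,318)]]);print(Q,Q.mean(0))
o,Rc=crad([.6016,.0045,-.036])
for nm,(a,b),zz in [('pivot',(188,568),.0),('eye',(115,107),0)]:
    # intersect with plane 50 above face
    u=230+(a+.5)/5-.5;v=120+(b+.5)/5-.5;dd=Rm.T@np.array([(u-c['cx'])/f,(v-c['cy'])/f,1]);oo=-Rm.T@c['tvec'];n=Rc[:,2];t=((o+n*.05-oo)@n)/(dd@n);X=oo+t*dd;print(nm,X,Rc.T@(X-o))
```

```text
hs 1371 ((426.4042663574219, 302.38787841796875), (52.53805160522461, 110.37666320800781), 83.19898223876953) 0.031347144409516144
rack 1345 ((461.40069580078125, -254.3521270751953), (84.98600006103516, 149.65658569335938), 19.070926666259766) 0.048960924425973724
pintop 149 ((472.32781982421875, -284.6319274902344), (22.334644317626953, 22.094640731811523), 29.14577293395996) 0.09876027822954192
bar 1927 ((664.701904296875, 79.52273559570312), (193.3671112060547, 87.8587875366211), 8.778422355651855) 0.1754324358731706
[[-4.86106813e-04  3.08713192e-01  9.51155050e-01]
 [-8.04615071e-04  9.51154733e-01 -3.08713501e-01]
 [-9.99999558e-01 -9.15381424e-04 -2.13967509e-04]]
[[0.48498005 0.31844968 0.035     ]
 [0.4803432  0.26684704 0.035     ]
 [0.37158387 0.28222887 0.035     ]
 [0.37400479 0.33275575 0.035     ]] [0.42772798 0.30007034 0.035     ]
yaw -0.13429484311393083 0.11086552288546708
[[ 0.48037714 -0.271785    0.1       ]
 [ 0.48941611 -0.29065531  0.1       ]
 [ 0.47030829 -0.29857133  0.1       ]
 [ 0.45891525 -0.27894418  0.1       ]] [ 0.4747542  -0.28498896  0.1       ]
[[ 0.4932395  -0.23235007  0.05      ]
 [ 0.5233595  -0.30212594  0.05      ]
 [ 0.45386087 -0.33547112  0.05      ]
 [ 0.42216893 -0.26101409  0.05      ]] [ 0.4731572  -0.28274031  0.05      ]
pivot [0.5776173  0.09623803 0.12699125] [-0.00262004  0.0908154   0.05      ]
eye [0.73487307 0.11454006 0.21734377] [0.178085   0.11476555 0.05      ]
```

```bash
cat >> h.py <<'E'
def yaw_now():
    T=tool(status.get_state());return np.degrees(np.arctan2(T[1,1],T[0,1]))
def go(X,yaw=None):
    """shift in tool axes (cm) as they stand after the turn, and turn in deg about tool x (turn first)"""
    s=status.get_state();T=tool(s)
    a=0
    if yaw is not None: a=-((yaw-yaw_now()+90)%180-90)
    T2=T@R.from_euler('x',a,degrees=True).as_matrix()
    d=np.asarray(X)-s['tcp_pos']
    print('clock %.2f'%s['clock'],'tcp',np.round(s['tcp_pos'],4),'yaw %.2f'%yaw_now(),'F',np.round(s['contact_force'],1),'w %.4f'%s['grip_width'],'turn %.2f'%a,'shift cm',np.round(T2.T@d*100,2))
E
python3 -c "
from h import *
go([.427,.301,.17],82.8)"
```

```text
clock 0.15 tcp [0.162  0.4992 0.2309] yaw 72.02 F [ 0.2 -0.3 -1.1] w 0.0851 turn -10.78 shift cm [  6.09 -16.34  28.78]
```

```bash
python3 -m crank '[[[8.5,0,0,0,-5.4],[8.5,0,0,0,-5.4],[8.5,0,-2,3.6,0],[8.5,0,-2,3.6,0],[8.5,0,-2,3.6,0]]]' 30; python3 -m crank '[[[8.5,1,-2,3.6,0],[8.5,1,-2,3.6,0],[8.5,1,-2,3.6,0],[8.5,1,-2,3.6,0],[8.5,1,-2.3,3.6,0]]]'
python3 - <<'E'
from h import *
go([.427,.301,.17],82.8)
p,d=optics.grab_frame('wrist');cv2.imwrite('pics/w1.png',p[...,::-1]);np.savez('pics/w1.npz',p=p,d=d)
go([.427,.301,.17],82.8)
C=cloud('wrist',d);np.save('pics/w1c.npy',C)
v,u=np.nonzero((C[...,2]>.028)&(C[...,2]<.045)&(C[...,0]>.35)&(C[...,0]<.5)&(abs(C[...,1]-.3)<.06));P=C[v,u]
print(cv2.minAreaRect((P[:,:2]*1000).astype(np.float32)),len(P),u.min(),u.max(),v.min(),v.max())
E
```

```text
clock: 0.65
tcp_pos: [0.2625, 0.4254, 0.2311]
tool_rot: [0.706, 0.044, 0.706, -0.044]
contact_force: [0.2, 0.6, 0.0]
grip_width: 0.085
clock: 1.15
tcp_pos: [0.4285, 0.3005, 0.1807]
tool_rot: [0.706, 0.044, 0.706, -0.044]
contact_force: [0.4, -0.2, -0.1]
grip_width: 0.0851
clock 1.15 tcp [0.4285 0.3005 0.1807] yaw 82.83 F [ 0.4 -0.2 -0.1] w 0.0851 turn 0.03 shift cm [ 1.07  0.03 -0.16]
clock 1.20 tcp [0.4321 0.2966 0.179 ] yaw 82.61 F [ 2.7 -5.4 -2.5] w 0.0848 turn -0.19 shift cm [ 0.9   0.37 -0.56]
((430.86016845703125, 298.233154296875), (49.89025115966797, 109.74551391601562), 83.4560775756836) 3299 290 354 158 291
```

View pics/w1.png

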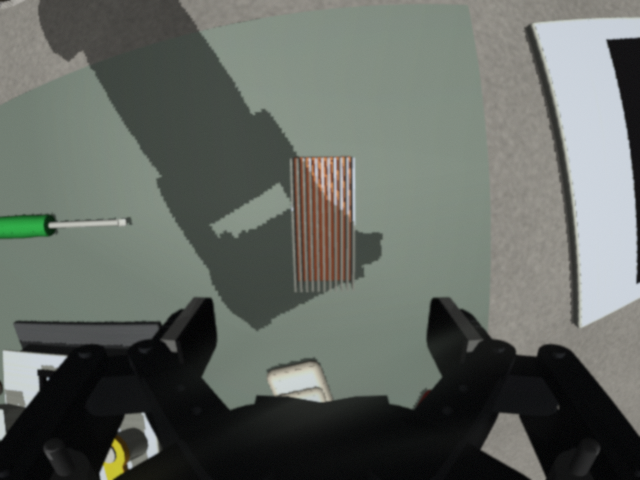

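```bash
python3 -m crank '[[[8.5,0,0,0,0]]]'; python3 -c "
from h import *
go([.427,.302,.014],83.1)"
```

```text
clock: 1.3
tcp_pos: [0.4284, 0.3001, 0.1803]
tool_rot: [0.705, 0.045, 0.706, -0.046]
contact_force: [0.2, -0.3, 0.2]
grip_width: 0.085
clock 1.30 tcp [0.4284 0.3001 0.1803] yaw 82.62 F [ 0.2 -0.3  0.2] w 0.0850 turn -0.48 shift cm [16.63  0.19 -0.14]
```

```bash
python3 -m crank '[[[8.5,4.5,0.2,-0.15,-0.5],[8.5,4.5,0,0,0],[8.5,4.5,0,0,0],[8.5,2.5,0,0,0],[8.5,0.6,0,0,0]]]'; python3 -c "
from h import *
go([.427,.302,.014],83.1)"; python3 -m crank '[[[4,0,0,0,0],[4,0,0,0,0],[4,0,0,0,0],[4,0,0,0,0],[4,0,0,0,0]]]' 30;python3 -c "
from h import *
go([.427,.302,.014],83.1)"
```

```text
clock: 1.8
tcp_pos: [0.4241, 0.3039, 0.013]
tool_rot: [0.704, 0.04, 0.707, -0.042]
contact_force: [-0.6, 1.5, 0.1]
grip_width: 0.085
clock 1.80 tcp [0.4241 0.3039 0.013 ] yaw 83.38 F [-0.6  1.5  0.1] w 0.0850 turn 0.28 shift cm [-0.1  -0.16  0.31]
clock: 2.3
tcp_pos: [0.427, 0.3044, 0.0171]
tool_rot: [0.707, 0.042, 0.705, -0.041]
contact_force: [-2.3, 0.4, 7.1]
grip_width: 0.0491
clock 2.30 tcp [0.427  0.3044 0.0171] yaw 83.33 F [-2.3  0.4  7.1] w 0.0491 turn 0.23 shift cm [ 0.31 -0.24  0.03]
```

```bash
python3 -m crank '[[[4,0,0,0,0],[4,0,0,0,0],[4,-2,0,0,0]]]';  python3 -m crank '[[[4,-4.5,0,0,0],[4,-4.5,0,0,0],[4,-4.5,0,0,0],[4,-4.5,0,0,0],[4,0,0,0,0]]]'
python3 - <<'E'
from h import *
go([.6,0,.3],87.9)
for n in ['side','wrist']:
    p,d=optics.grab_frame(n);cv2.imwrite(f'pics/{n}2.png',p[...,::-1])
E
```

```text
clock: 2.6
tcp_pos: [0.4252, 0.3034, 0.0347]
tool_rot: [0.705, 0.041, 0.707, -0.042]
contact_force: [-0.2, 0.3, -2.0]
grip_width: 0.0496
clock: 3.1
tcp_pos: [0.4281, 0.3048, 0.2219]
tool_rot: [0.71, 0.043, 0.702, -0.039]
contact_force: [0.1, -0.1, -3.3]
grip_width: 0.0494
clock 3.10 tcp [0.4281 0.3048 0.2219] yaw 83.33 F [ 0.1 -0.1 -3.3] w 0.0494 turn -4.57 shift cm [ -7.76 -29.78  18.38]
```

View pics/wrist2.png

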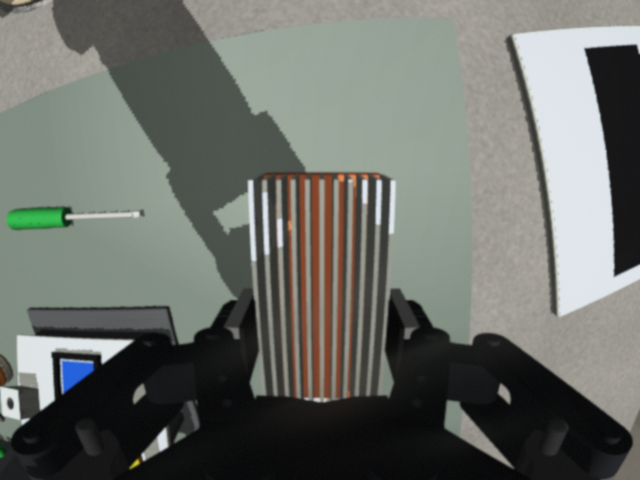

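View pics/side2.png

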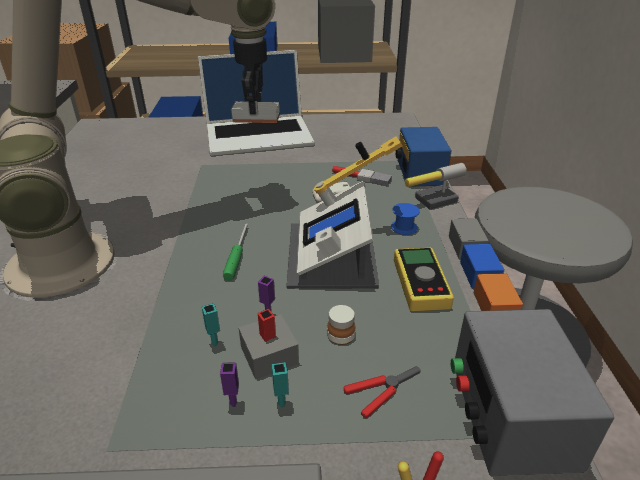

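```bash
python3 -c "
from h import *
go([.588,.004,.215],87.8)"
```

```text
clock 3.20 tcp [0.426  0.3038 0.2158] yaw 83.32 F [ 0.  -0.  -4.4] w 0.0493 turn -4.48 shift cm [  0.08 -29.34  17.34]
```

```bash
python3 -m crank '[[[4,0,0,0,-4.5],[4,0,-3.5,2.1,0],[4,0,-3.5,2.1,0],[4,0,-3.5,2.1,0],[4,0,-3.5,2.1,0]]]';  python3 -m crank '[[[4,0,-3.5,2.1,0],[4,0,-3.5,2.1,0],[4,0,-3.5,2.1,0],[4,0,-3,1.7,0],[4,0,-1.3,0.8,0]]]';  python3 -m crank '[[[4,0,0,0,0],[4,0,0,0,0]]]'
python3 - <<'E'
from h import *
go([.588,.004,.13],87.8)
for n in ['side','wrist']:
    p,d=optics.grab_frame(n);cv2.imwrite(f'pics/{n}3.png',p[...,::-1])
    if n=='side': crop(n,p,220,420,110,290,4,'side3c.png')
E
```

```text
clock: 3.7
tcp_pos: [0.5045, 0.1592, 0.2134]
tool_rot: [0.706, 0.013, 0.708, -0.014]
contact_force: [0.0, 0.3, -3.2]
grip_width: 0.0492
clock: 4.2
tcp_pos: [0.5872, 0.0069, 0.2129]
tool_rot: [0.706, 0.014, 0.708, -0.014]
contact_force: [-0.4, -0.1, -4.2]
grip_width: 0.0497
clock: 4.4
tcp_pos: [0.5864, 0.0103, 0.2142]
tool_rot: [0.706, 0.014, 0.708, -0.013]
contact_force: [-0.5, -0.0, -2.8]
grip_width: 0.0497
clock 4.40 tcp [0.5864 0.0103 0.2142] yaw 87.83 F [-0.5 -0.  -2.8] w 0.0497 turn 0.03 shift cm [ 8.42 -0.63  0.2 ]
```

View pics/wrist3.png

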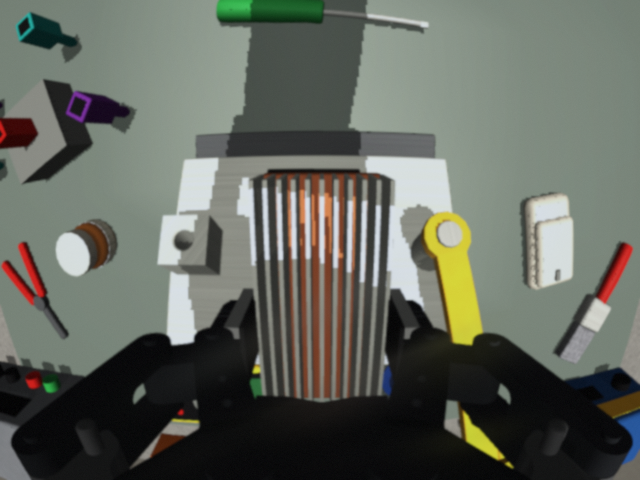

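View pics/side3c.png

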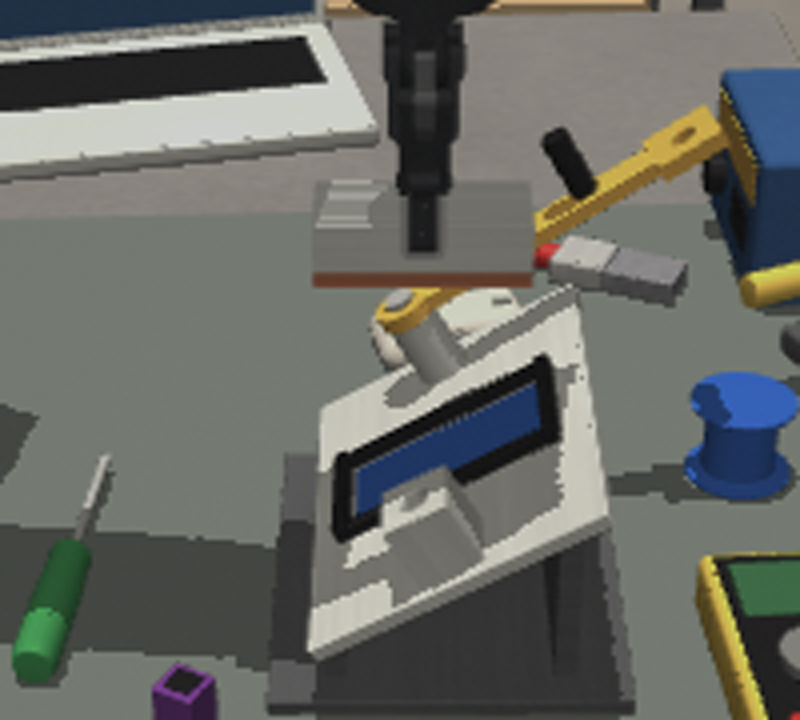

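```bash
python3 -m crank '[[[4,3.5,-0.6,0.2,0],[4,3.5,0,0,0],[4,0.8,0,0,0],[4,0,0,0,0]]]'; python3 -c "
from h import *
go([.588,.004,.122],87.8)"
```

```text
clock: 4.9
tcp_pos: [0.5884, 0.0043, 0.1369]
tool_rot: [0.706, 0.013, 0.708, -0.013]
contact_force: [0.5, -0.6, -2.5]
grip_width: 0.0494
clock 4.90 tcp [0.5884 0.0043 0.1369] yaw 87.88 F [ 0.5 -0.6 -2.5] w 0.0494 turn 0.08 shift cm [ 1.49 -0.03 -0.03]
```

```bash
python3 -m crank '[[[4,0.7,0,0,0],[4,0.6,0,0,0],[4,0.4,0,0,0],[4,0.4,0,0,0],[4,0,0,0,0]]]' 20; python3 -c "
from h import *
go([.588,.004,.11],87.8)
p,d=optics.grab_frame('side');crop('side',p,220,420,110,290,4,'side4c.png')"
```

```text
clock: 5.4
tcp_pos: [0.5877, 0.0036, 0.117]
tool_rot: [0.706, 0.013, 0.708, -0.013]
contact_force: [-11.0, 0.9, 4.9]
grip_width: 0.0493
clock 5.40 tcp [0.5877 0.0036 0.117 ] yaw 87.84 F [-11.    0.9   4.9] w 0.0493 turn 0.04 shift cm [0.7  0.04 0.03]
```

View pics/side4c.png

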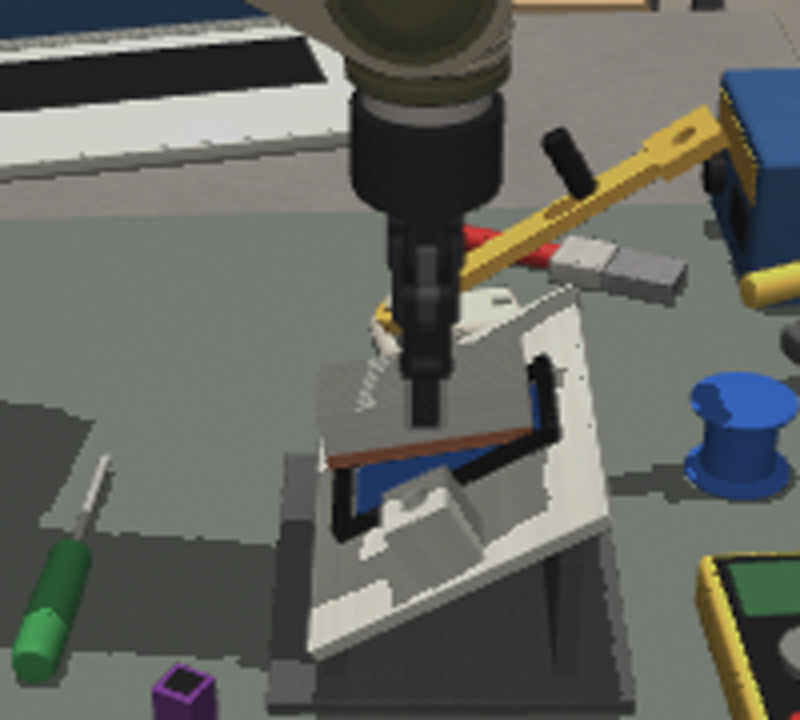

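```bash
python3 -m crank '[[[4,0.4,0,0.05,0],[4,0.4,0,0.1,0],[4,0.4,0,0.1,0],[4,0,0,0,0]]]' 20; python3 -c "
from h import *
go([.59,.004,.098],87.8)
p,d=optics.grab_frame('side');crop('side',p,220,420,110,290,4,'side5c.png')"
```

```text
clock: 5.85
tcp_pos: [0.5899, 0.0036, 0.1047]
tool_rot: [0.706, 0.013, 0.708, -0.013]
contact_force: [-9.7, 1.3, 3.6]
grip_width: 0.0494
clock 5.85 tcp [0.5899 0.0036 0.1047] yaw 87.84 F [-9.7  1.3  3.6] w 0.0494 turn 0.04 shift cm [0.67 0.04 0.01]
```

View pics/side5c.png

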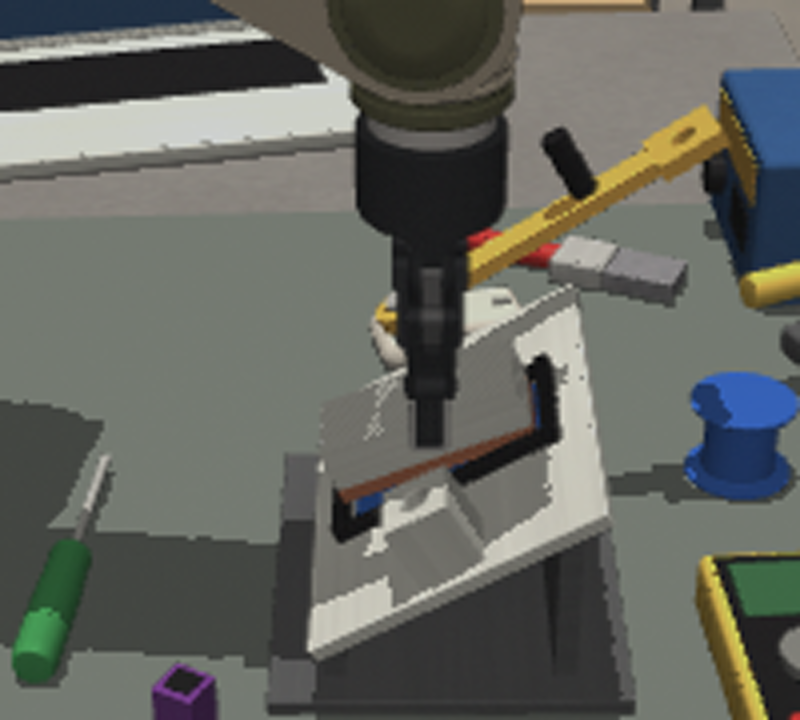

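```bash
python3 -m crank '[[[4,0.3,0,0.1,0],[4,0.3,0,0.1,0],[4,0,0,0,0]]]' 20; python3 -c "
from h import *
go([.59,.004,.098],87.8)
p,d=optics.grab_frame('side');crop('side',p,270,380,180,270,7,'side6c.png')"
```

```text
clock: 6.2
tcp_pos: [0.5922, 0.0035, 0.0988]
tool_rot: [0.706, 0.013, 0.708, -0.013]
contact_force: [-8.7, -0.1, 2.6]
grip_width: 0.0489
clock 6.20 tcp [0.5922 0.0035 0.0988] yaw 87.85 F [-8.7 -0.1  2.6] w 0.0489 turn 0.05 shift cm [ 0.08  0.04 -0.22]
```

View pics/side6c.png

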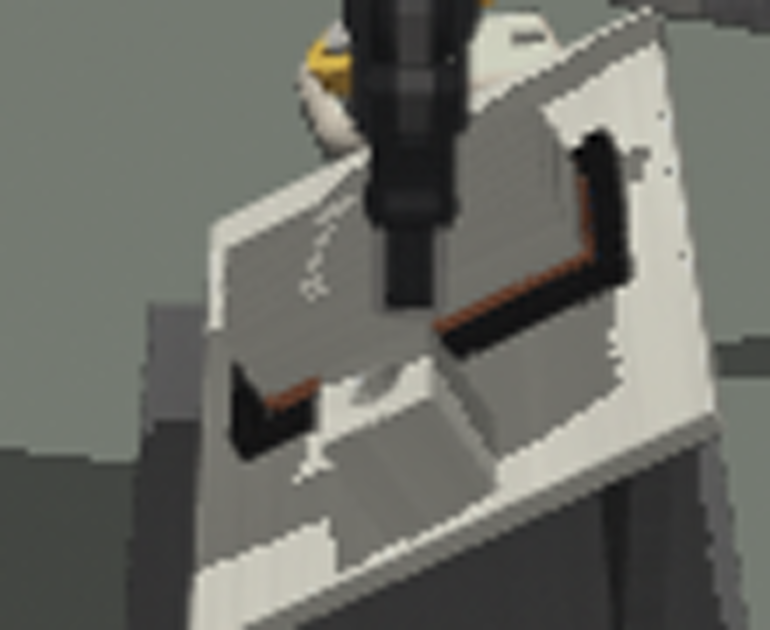

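```bash
python3 -m crank '[[[7,0,0,0,0],[7,0,0,0,0],[7,0,0,0,0],[7,-1,0,0,0],[7,-2,0,0,0]]]' 20;python3 -m crank '[[[7,-5,0,0,0],[7,-5,0,0,0],[7,0,0,0,0]]]' 20; python3 -c "
from h import *
go([.59,.004,.098],87.8)
p,d=optics.grab_frame('side');crop('side',p,270,380,180,270,7,'side7c.png')
p,d=optics.grab_frame('wrist');cv2.imwrite('pics/w7.png',p[...,::-1])
p,d=optics.grab_frame('top');crop('top',p,230,390,150,280,5,'t7.png');np.savez('pics/t7.npz',p=p,d=d)"
```

```text
clock: 6.75
tcp_pos: [0.5929, 0.0033, 0.1281]
tool_rot: [0.706, 0.014, 0.708, -0.013]
contact_force: [-0.3, -0.3, -0.5]
grip_width: 0.07
clock: 7.05
tcp_pos: [0.5958, 0.0029, 0.2365]
tool_rot: [0.712, 0.013, 0.702, -0.014]
contact_force: [0.0, 0.3, 0.2]
grip_width: 0.07
clock 7.05 tcp [0.5958 0.0029 0.2365] yaw 87.83 F [0.  0.3 0.2] w 0.0700 turn 0.03 shift cm [13.84  0.12 -0.77]
```

View pics/side7c.png

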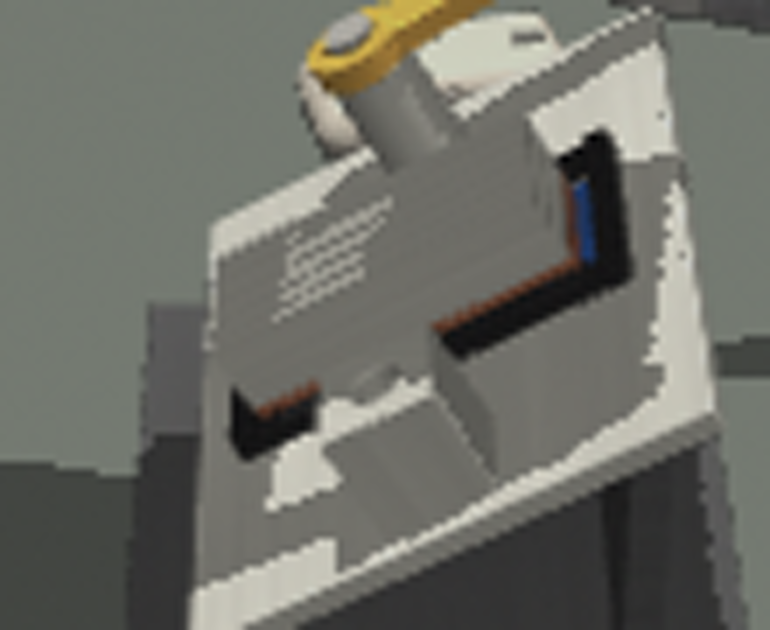

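View pics/w7.png

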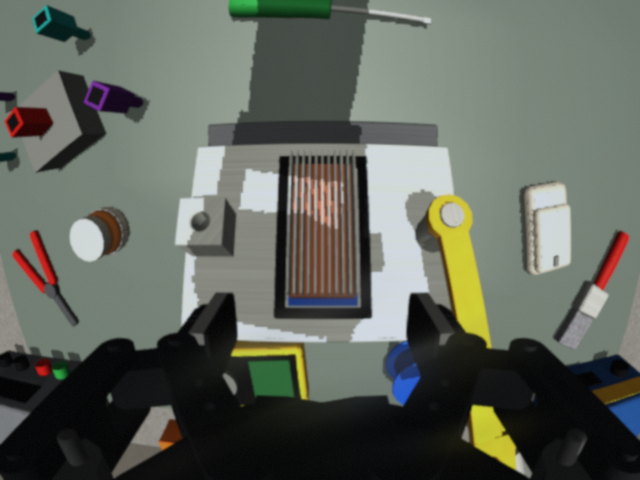

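View pics/t7.png

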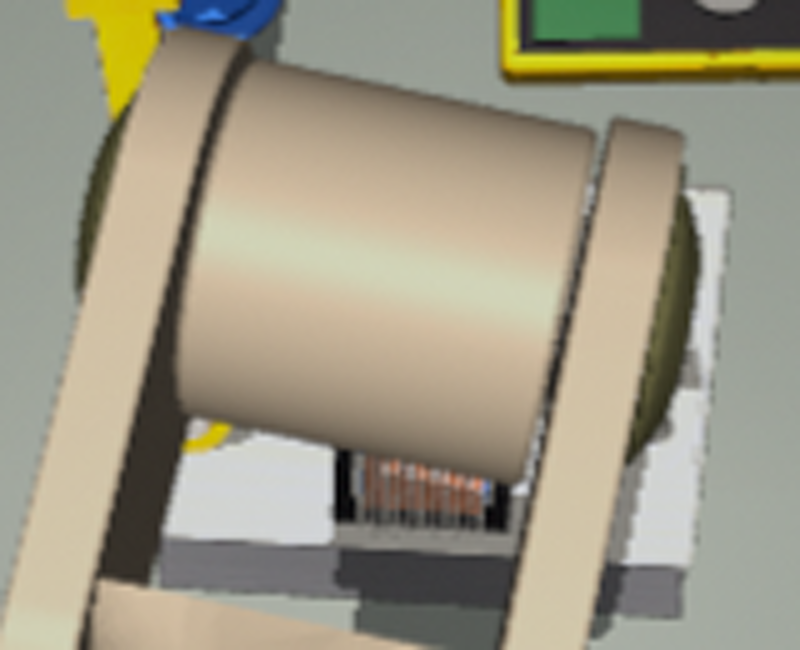

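```bash
cat > bar.py <<'E'
from h import *
o,Rc=crad([.602,.0035,-.037]); 
def K(th,h): return o+Rc@np.array([.12*np.sin(th),.09-.12*np.cos(th),h])
E
python3 - <<'E'
from bar import *
print(K(1.70,.075),K(1.7,.09))
go([*K(1.70,.075)[:2],.28],47)
s=status.get_state();print(s['qpos'])
E
```

```text
[0.67141314 0.10646411 0.20945179] [0.66391827 0.10674155 0.22244217]
clock 7.20 tcp [0.5932 0.0033 0.2282] yaw 87.82 F [-0.3  0.3 -0.6] w 0.0700 turn 40.82 shift cm [-5.18 12.88 -1.32]
[-1.91823613e-01  4.67203499e-01  1.28398336e+00  2.74254794e-06
  1.39064019e+00 -1.72451260e+00]
```

```bash
python3 -m crank '[[[4,-1.7,0,0,8.1],[4,-1.7,0,0,8.1],[4,-1.7,0,0,8.1],[4,0,0,0,8.2],[4,0,0,0,8.2]]]'; python3 -m crank '[[[4,0,3.2,-0.3,0],[4,0,3.2,-0.3,0],[4,0,3.2,-0.3,0],[4,0,3.2,-0.4,0],[4,0,0,0,0]]]'
python3 - <<'E'
from bar import *
go([*K(1.70,.075)[:2],.28],47)
s0=status.get_state()['tcp_pos']
p,d=optics.grab_frame('wrist');cv2.imwrite('pics/w8.png',p[...,::-1]);C=cloud('wrist',d)
print(s0,status.get_state()['tcp_pos']);np.savez('pics/w8.npz',C=C,p=p)
E
```

```text
clock: 7.7
tcp_pos: [0.5931, 0.0033, 0.2782]
tool_rot: [0.657, 0.26, 0.658, -0.261]
contact_force: [1.5, 0.2, -0.7]
grip_width: 0.0399
clock: 8.2
tcp_pos: [0.6716, 0.1089, 0.2762]
tool_rot: [0.657, 0.257, 0.66, -0.258]
contact_force: [-0.7, -0.1, 0.4]
grip_width: 0.04
clock 8.20 tcp [0.6716 0.1089 0.2762] yaw 47.30 F [-0.7 -0.1  0.4] w 0.0400 turn 0.30 shift cm [-0.38 -0.19  0.15]
[0.67161666 0.10886285 0.27615662] [0.6710494  0.10720738 0.27660116]
```

View pics/w8.png

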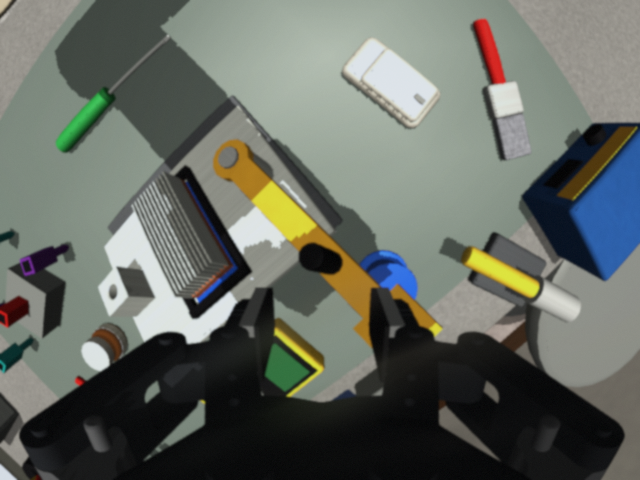

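Run:
```python
from bar import *
z=np.load('pics/w8.npz');C=z['C'];p=z['p'];crop('wrist',p,270,370,220,300,7,'w8c.png')
b=(p.sum(-1)<90);b[:230]=0;b[280:]=0;b[:,:290]=0;b[:,350:]=0
P=C[b];P=P[P[:,2]>.15]
L=(P-o)@Rc;print(len(P),np.percentile(L,[2,20,50,80,98],axis=0).round(4))
t=L[L[:,2]>.085];print(t.mean(0),t[:,:2].min(0),t[:,:2].max(0))
```

```text
909 [[0.1126 0.1002 0.0583]
 [0.1172 0.1041 0.0737]
 [0.1214 0.108  0.0898]
 [0.1247 0.1117 0.091 ]
 [0.1258 0.1135 0.0919]]
[0.11954362 0.10679562 0.09095146] [0.11171213 0.09896797] [0.18131828 0.1495637 ]
```

View pics/w8c.png

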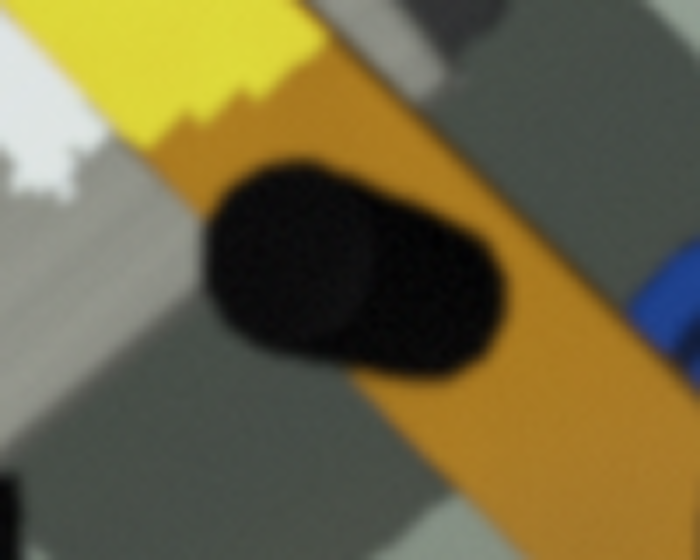

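```bash
python3 -c "
from bar import *
go(K(1.70,.075),47)"; python3 -m crank '[[[4,3.5,-0.1,0,0],[4,3.2,0,0,0],[4,0,0,0,0]]]'; python3 -c "
from bar import *
go(K(1.70,.075),47)
p,d=optics.grab_frame('side');crop('side',p,300,440,60,200,5,'s9.png')"
```

```text
clock 8.25 tcp [0.671  0.1072 0.2766] yaw 47.24 F [-1.4 -0.8  0.2] w 0.0398 turn 0.24 shift cm [ 6.71 -0.01  0.1 ]
clock: 8.55
tcp_pos: [0.6681, 0.1043, 0.207]
tool_rot: [0.655, 0.257, 0.661, -0.26]
contact_force: [-0.4, -0.1, -0.3]
grip_width: 0.04
clock 8.55 tcp [0.6681 0.1043 0.207 ] yaw 47.07 F [-0.4 -0.1 -0.3] w 0.0400 turn 0.07 shift cm [-0.25  0.39  0.1 ]
```

View pics/s9.png

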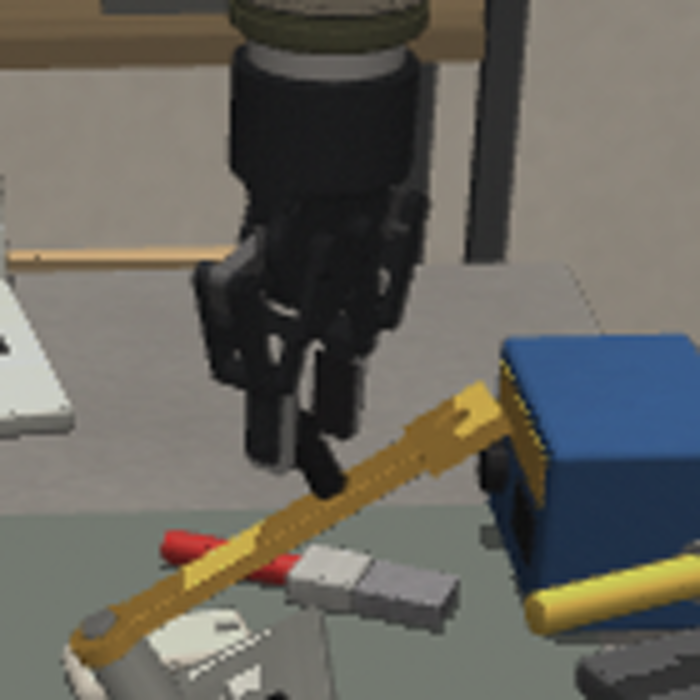

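Run:
```python
from bar import *
T=tool(status.get_state())
go(K(1.70,.072),47)
th=np.array([1.7,1.55,1.4,1.25,1.1,.95,.8,.65,.5,.35,.2,.05,-.05])
X=np.array([K(t,.072) for t in th])
print(np.round(np.diff(X,axis=0)@T*100,2).tolist())
```

```text
clock 8.60 tcp [0.6692 0.1044 0.2105] yaw 47.07 F [1.  0.2 0.6] w 0.0400 turn 0.07 shift cm [0.37 0.4  0.14]
[[-0.05, -1.3, 1.24], [0.09, -1.45, 1.06], [0.22, -1.57, 0.85], [0.35, -1.65, 0.63], [0.47, -1.69, 0.39], [0.58, -1.7, 0.15], [0.68, -1.66, -0.1], [0.76, -1.59, -0.35], [0.83, -1.49, -0.59], [0.87, -1.35, -0.81], [0.9, -1.18, -1.02], [0.6, -0.68, -0.78]]
```

```bash
python3 -m crank '[[[2.6,0.3,0.3,0.1,0],[2.6,0,0,0,0],[2.6,0,-1.3,1.2,0],[2.6,0.1,-1.4,1.1,0],[2.6,0.2,-1.6,0.8,0]]]'; python3 -c "
from bar import *
go(K(1.25,.072),47)"; python3 -m crank '[[[2.6,0.3,-1.6,0.6,0],[2.6,0.5,-1.7,0.4,0],[2.6,0.6,-1.7,0.2,0],[2.6,0,0,0,0]]]';python3 -c "
from bar import *
go(K(.8,.072),47)
p,d=optics.grab_frame('side');crop('side',p,280,440,60,200,5,'s10.png')"
```

```text
clock: 9.1
tcp_pos: [0.6699, 0.0518, 0.2099]
tool_rot: [0.663, 0.26, 0.653, -0.257]
contact_force: [18.5, -2.1, 7.8]
grip_width: 0.0258
clock 9.10 tcp [0.6699 0.0518 0.2099] yaw 47.07 F [18.5 -2.1  7.8] w 0.0258 turn 0.07 shift cm [ 0.56 -0.13 -0.36]
clock: 9.5
tcp_pos: [0.6409, 0.0061, 0.1932]
tool_rot: [0.658, 0.259, 0.657, -0.26]
contact_force: [0.5, 0.6, -0.5]
grip_width: 0.0258
clock 9.50 tcp [0.6409 0.0061 0.1932] yaw 46.94 F [ 0.5  0.6 -0.5] w 0.0258 turn -0.06 shift cm [ 0.28  0.17 -0.17]
```

View pics/s10.png

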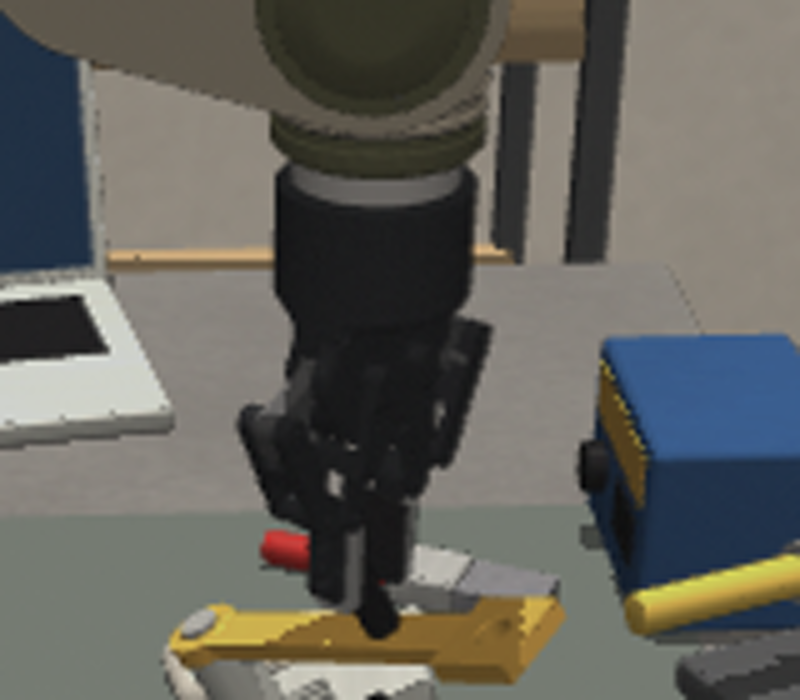

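```bash
python3 -m crank '[[[2.6,0.8,-1.6,-0.2,0],[2.6,0.8,-1.6,-0.4,0],[2.6,0.8,-1.4,-0.6,0],[2.6,0,0,0,0]]]'; python3 -c "
from bar import *
go(K(.35,.072),47)"
```

```text
clock: 9.95
tcp_pos: [0.6002, -0.0165, 0.1679]
tool_rot: [0.657, 0.258, 0.659, -0.259]
contact_force: [0.7, 0.3, -0.4]
grip_width: 0.0261
clock 9.95 tcp [ 0.6002 -0.0165  0.1679] yaw 47.10 F [ 0.7  0.3 -0.4] w 0.0261 turn 0.10 shift cm [-0.   -0.16  0.23]
```

```bash
python3 -m crank '[[[2.6,0.8,-1.4,-0.6,0],[2.6,0.9,-1.2,-1,0],[2.6,0.2,-0.4,-0.4,0],[2.6,0,0,0,0]]]'
python3 - <<'E'
from bar import *
go(K(0,.072),47)
p,d=optics.grab_frame('side');crop('side',p,280,440,100,260,5,'s11.png')
p,d=optics.grab_frame('wrist');cv2.imwrite('pics/w11.png',p[...,::-1])
E
```

```text
clock: 10.35
tcp_pos: [0.5664, -0.0243, 0.1497]
tool_rot: [0.658, 0.258, 0.658, -0.258]
contact_force: [-0.8, -0.7, 0.1]
grip_width: 0.0261
clock 10.35 tcp [ 0.5664 -0.0243  0.1497] yaw 47.14 F [-0.8 -0.7  0.1] w 0.0261 turn 0.14 shift cm [ 0.24 -0.16 -0.05]
```

View pics/s11.png

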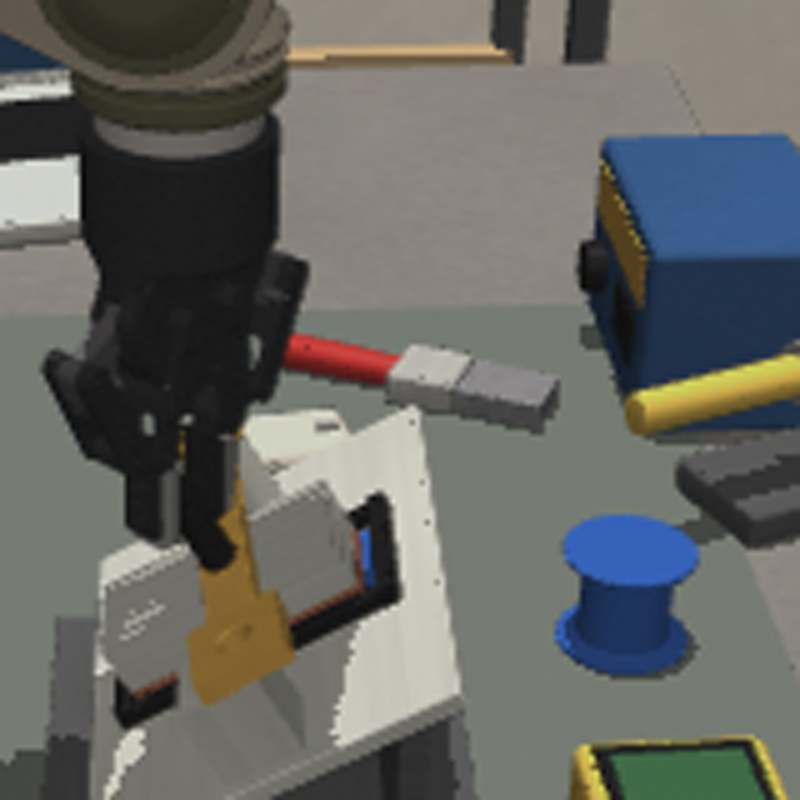

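View pics/w11.png

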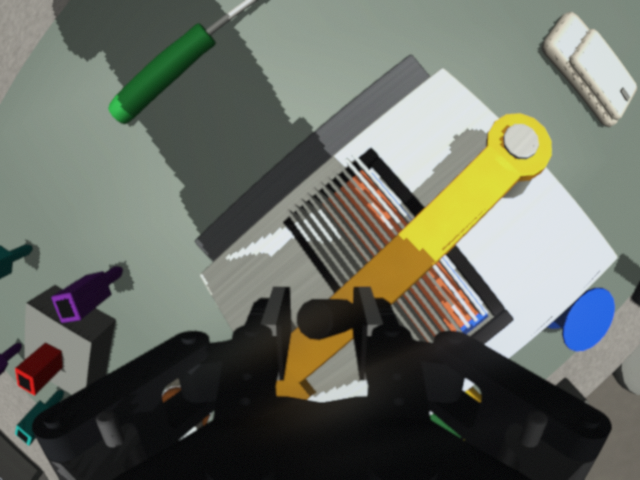

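```bash
python3 -m crank '[[[2.6,0.3,-0.4,-0.3,0],[2.6,0.2,-0.3,-0.2,0],[2.6,0,0,0,0]]]'; python3 -m crank '[[[2.6,0,-0.3,-0.2,0],[2.6,0,0,0,0]]]'
python3 - <<'E'
from bar import *
go(K(0,.072),47)
E
```

```text
clock: 10.75
tcp_pos: [0.558, -0.0259, 0.1446]
tool_rot: [0.659, 0.259, 0.658, -0.258]
contact_force: [1.9, 3.8, 2.5]
grip_width: 0.0261
clock: 10.95
tcp_pos: [0.5565, -0.026, 0.1451]
tool_rot: [0.66, 0.26, 0.656, -0.257]
contact_force: [14.2, 8.4, -1.5]
grip_width: 0.0257
clock 10.95 tcp [ 0.5565 -0.026   0.1451] yaw 47.10 F [14.2  8.4 -1.5] w 0.0257 turn 0.10 shift cm [-0.21  0.64  0.56]
```

```bash
python3 -m crank '[[[3.2,0,0.5,0.3,0],[4,0,0,0,0],[4,-3,0,0,0],[4,-5,0,0,0],[4,-4,0,0,0]]]'
python3 - <<'E'
from bar import *
go(K(0,.072),47)
p,d=optics.grab_frame('side');crop('side',p,280,440,100,260,5,'s12.png')
E
```

```text
clock: 11.45
tcp_pos: [0.5594, -0.0259, 0.2664]
tool_rot: [0.658, 0.258, 0.658, -0.259]
contact_force: [0.5, 0.7, 0.5]
grip_width: 0.04
clock 11.45 tcp [ 0.5594 -0.0259  0.2664] yaw 47.11 F [0.5 0.7 0.5] w 0.0400 turn 0.11 shift cm [11.9   0.43  0.35]
```

View pics/s12.png

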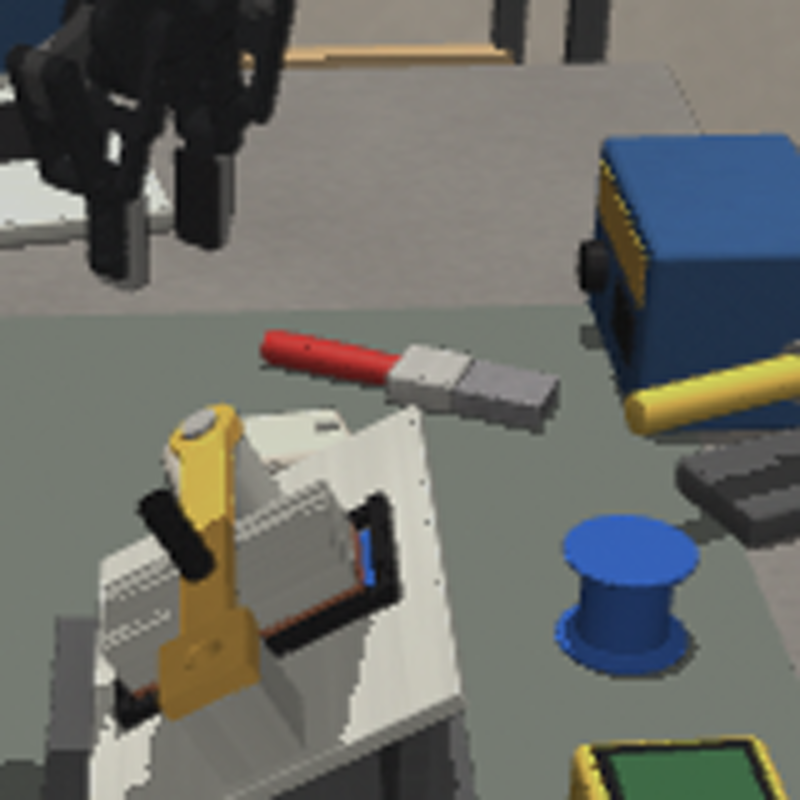

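```bash
python3 -c "
from bar import *
go([.474,-.284,.21],26)"
```

```text
clock 11.50 tcp [ 0.5612 -0.0263  0.2731] yaw 47.11 F [0.7 0.7 5.7] w 0.0402 turn 21.11 shift cm [  6.31 -19.19  19.29]
```

```bash
python3 -m crank '[[[5,0,0,0,7],[5,0,0,0,7],[5,0,0,0,7],[5,1,-3.2,3.2,0],[5,1,-3.2,3.2,0]]]'; python3 -m crank '[[[5,1,-3.2,3.2,0],[5,1,-3.2,3.2,0],[5,1,-3.2,3.2,0],[5,1,-3.2,3.2,0],[5,0,0,0,0]]]'; python3 -m crank '[[[5,0,0,0,0]]]';python3 - <<'E'
from bar import *
s=status.get_state();go([.474,-.284,.21],26)
p,d=optics.grab_frame('wrist');s2=status.get_state();print(s2['tcp_pos']-s['tcp_pos']);cv2.imwrite('pics/w13.png',p[...,::-1]);C=cloud('wrist',d)+s['tcp_pos']-s2['tcp_pos'];np.savez('pics/w13.npz',C=C,p=p)
p,d=optics.grab_frame('top');crop('top',p,230,390,120,280,5,'t13.png');np.savez('pics/t13.npz',p=p,d=d)
E
```

```text
clock: 12.0
tcp_pos: [0.5298, -0.1118, 0.2435]
tool_rot: [0.6, 0.373, 0.601, -0.374]
contact_force: [0.6, -0.8, -0.3]
grip_width: 0.0498
clock: 12.5
tcp_pos: [0.4693, -0.2865, 0.2022]
tool_rot: [0.598, 0.375, 0.6, -0.376]
contact_force: [-0.3, 0.6, 0.7]
grip_width: 0.05
clock: 12.6
tcp_pos: [0.4712, -0.283, 0.2037]
tool_rot: [0.599, 0.375, 0.6, -0.375]
contact_force: [-0.1, 0.2, 0.4]
grip_width: 0.0501
clock 12.60 tcp [ 0.4712 -0.283   0.2037] yaw 26.01 F [-0.1  0.2  0.4] w 0.0501 turn 0.01 shift cm [-0.63  0.2   0.21]
[0.00056073 0.00081401 0.00041552]
```

View pics/w13.png

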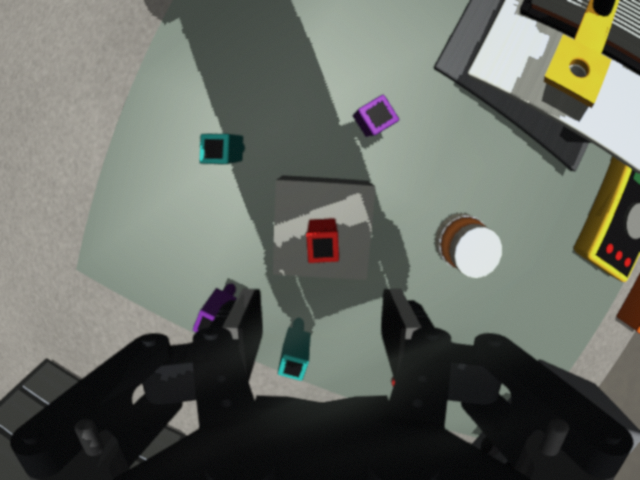

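View pics/t13.png

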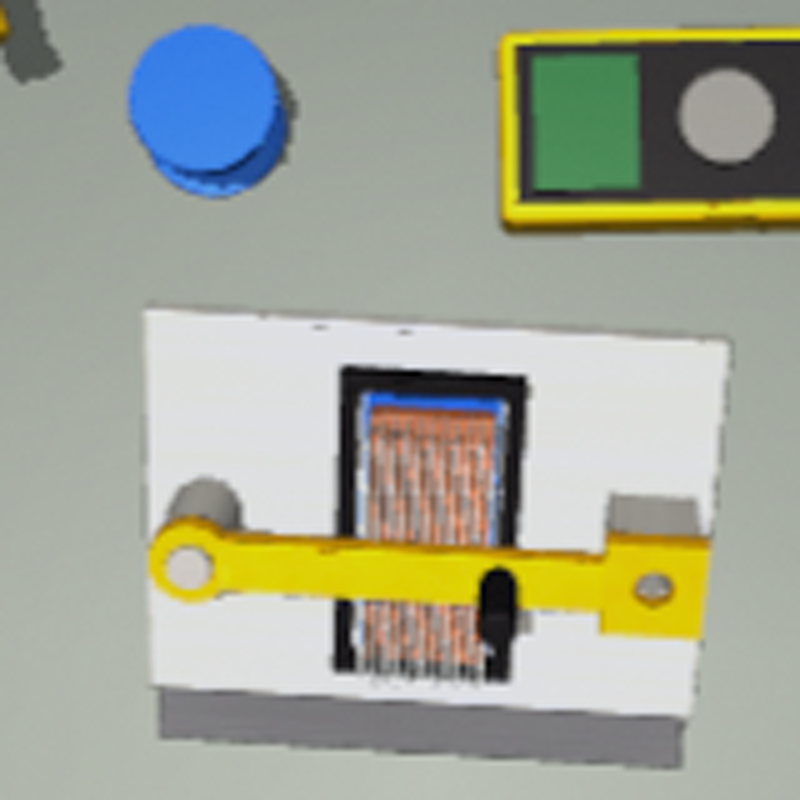

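Run:
```python
from bar import *
z=np.load('pics/w13.npz');C=z['C'];p=z['p'].astype(int)
m=(C[...,2]>.092)&(C[...,2]<.11)&(abs(C[...,0]-.474)<.025)&(abs(C[...,1]+.284)<.025)
P=C[m];r_=cv2.minAreaRect((P[:,:2]*1000).astype(np.float32));print('pin top',r_,np.median(P[:,2]),m.sum())
m=(C[...,2]>.045)&(C[...,2]<.055)&(abs(C[...,0]-.474)<.06)&(abs(C[...,1]+.284)<.06)
P=C[m];print('rack',cv2.minAreaRect((P[:,:2]*1000).astype(np.float32)))
z=np.load('pics/t13.npz');D=cloud('top',z['d'])
# eye plane rays: top view eye (653,588)
c=optics.camera_info('top');f=240/np.tan(np.radians(c['vfov'])/2);Rm=R.from_rotvec(c['rvec']).as_matrix()
u=230+653.5/5-.5;v=120+588.5/5-.5;dd=Rm.T@np.array([(u-c['cx'])/f,(v-c['cy'])/f,1]);oo=-Rm.T@c['tvec'];n=Rc[:,2];t=((o+n*.05-oo)@n)/(dd@n);X=oo+t*dd;print('eye top cam',X,Rc.T@(X-o))
# wrist cam eye pixel (580,69)
c=optics.camera_info('wrist');f=240/np.tan(np.radians(c['vfov'])/2)
crop('wrist',z['p'] if 0 else np.load('pics/w13.npz')['p'],520,640,0,120,6,'w13c.png')
print('eye neighborhood', [ (C[v,u].round(4).tolist(),((C[v,u]-o)@Rc).round(4).tolist()) for u,v in [(565,69),(595,72),(582,55),(578,85)]])
```

```text
pin top ((473.6527404785156, -284.7407531738281), (22.531583786010742, 22.28421974182129), 28.34937858581543) 0.09988359474950428 1034
rack ((473.7275390625, -284.97381591796875), (80.53857421875, 81.39225006103516), 22.954452514648438)
eye top cam [ 0.57321232 -0.08393928  0.12799327] [-0.00061599 -0.08844433  0.05      ]
eye neighborhood [([0.5653, -0.091, 0.1229], [-0.0098, -0.0958, 0.0494]), ([0.583, -0.0819, 0.1339], [0.0108, -0.0861, 0.0503]), ([0.5718, -0.0739, 0.1275], [-0.0024, -0.0785, 0.0504]), ([0.5746, -0.0996, 0.132], [0.0031, -0.104, 0.0524])]
```

View pics/w13c.png

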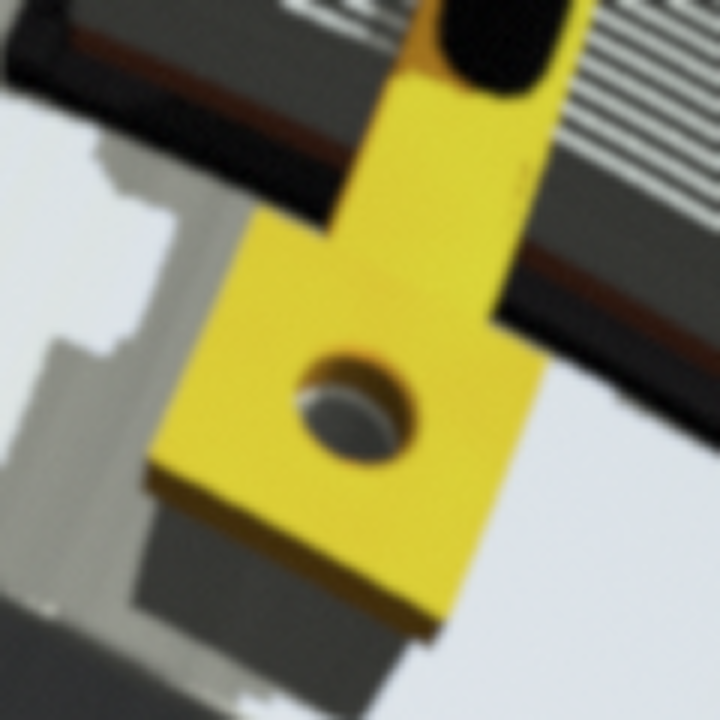

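Run:
```python
from bar import *
go([.4737,-.2847,.063],28)
c=optics.camera_info('wrist');f=240/np.tan(np.radians(c['vfov'])/2)
a=579.6-c['cx'];b=67.7-c['cy'];rr=np.hypot(a,b);th=rr/f;ray=np.array([np.sin(th)*a/rr,np.sin(th)*b/rr,np.cos(th)])
T=c['T_tool_cam'];s=status.get_state();W=tool(s);pos=s['tcp_pos']-np.array([.00056,.0008,.0004])
d=W@(T[:3,:3]@ray);q=pos+W@T[:3,3];n=Rc[:,2];X=q+d*((o+n*.05-q)@n)/(d@n);print('eye wrist',X,Rc.T@(X-o))
```

```text
clock 12.70 tcp [ 0.4721 -0.2818  0.2044] yaw 26.17 F [-0.   0.6  0. ] w 0.0500 turn -1.83 shift cm [14.14  0.    0.33]
eye wrist [ 0.57344858 -0.08402125  0.12813134] [-0.00033987 -0.08851751  0.05      ]
```

```bash
python3 -m crank '[[[5,4.5,0,0.3,-1.8],[5,4.5,0,0,0],[5,3.5,0,0,0],[5,1.6,0,0,0],[5,0,0,0,0]]]'; python3 -c "
from bar import *
go([.4737,-.2847,.063],28)"
```

```text
clock: 13.2
tcp_pos: [0.4729, -0.2833, 0.0615]
tool_rot: [0.605, 0.364, 0.608, -0.364]
contact_force: [-0.3, 0.0, 1.1]
grip_width: 0.0498
clock 13.20 tcp [ 0.4729 -0.2833  0.0615] yaw 28.03 F [-0.3  0.   1.1] w 0.0498 turn 0.03 shift cm [-0.15  0.    0.16]
```

```bash
python3 -m crank '[[[1.5,0,0,0.15,0],[1.5,0,0,0,0],[1.5,0,0,0,0],[1.5,0,0,0,0],[1.5,0,0,0,0]]]' 30; python3 -m crank '[[[1.5,-1.6,0,0,0],[1.5,-1.6,0,0,0],[1.5,0,0,0,0]]]'
python3 - <<'E'
from bar import *
go([.4737,-.2847,.095],28)
p,d=optics.grab_frame('side');crop('side',p,190,350,250,400,5,'s14.png')
E
```

```text
clock: 13.7
tcp_pos: [0.4749, -0.2869, 0.0649]
tool_rot: [0.607, 0.365, 0.605, -0.365]
contact_force: [2.3, 1.7, 7.8]
grip_width: 0.0218
clock: 14.0
tcp_pos: [0.4748, -0.2873, 0.0974]
tool_rot: [0.607, 0.364, 0.604, -0.365]
contact_force: [0.5, 0.3, -1.9]
grip_width: 0.0214
clock 14.00 tcp [ 0.4748 -0.2873  0.0974] yaw 27.93 F [ 0.5  0.3 -1.9] w 0.0214 turn -0.07 shift cm [ 0.24  0.03 -0.28]
```

View pics/s14.png

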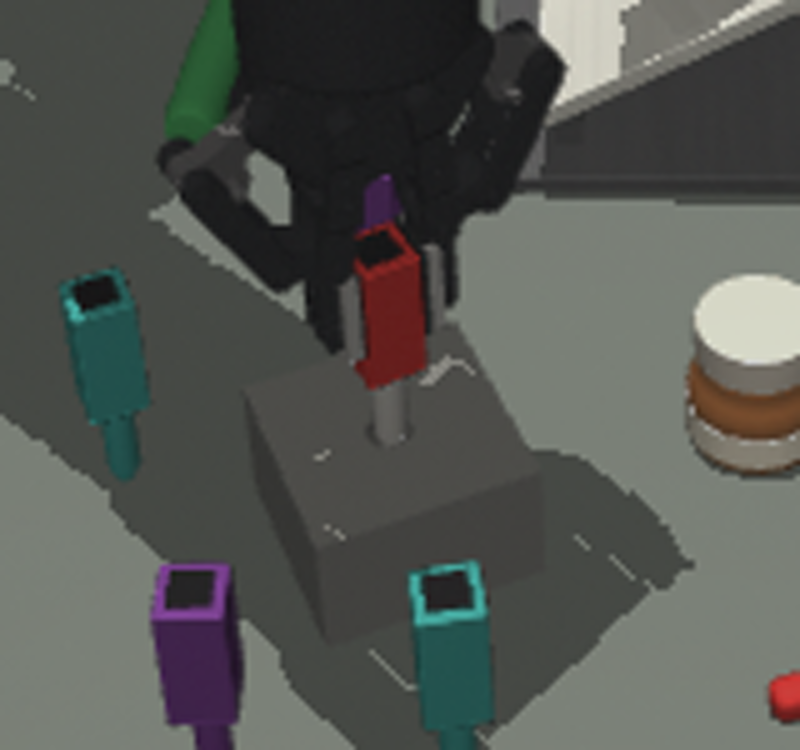

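```bash
python3 -m crank '[[[1.5,0.05,0,-0.9,0],[1.5,0.15,0,-0.85,0],[1.5,0.25,0,-0.85,0],[1.5,0.35,0,-0.8,0],[1.5,0,0,0,0]]]' 30
python3 - <<'E'
from bar import *
go([.4737,-.2847,.095],28)
p,d=optics.grab_frame('side');crop('side',p,190,350,250,400,5,'s15.png')
p,d=optics.grab_frame('wrist');cv2.imwrite('pics/w15.png',p[...,::-1])
E
```

```text
clock: 14.55
tcp_pos: [0.4573, -0.2551, 0.0866]
tool_rot: [0.605, 0.365, 0.607, -0.364]
contact_force: [1.0, -1.8, -0.1]
grip_width: 0.0215
clock 14.55 tcp [ 0.4573 -0.2551  0.0866] yaw 27.95 F [ 1.  -1.8 -0.1] w 0.0215 turn -0.05 shift cm [-0.84  0.06  3.38]
```

View pics/s15.png

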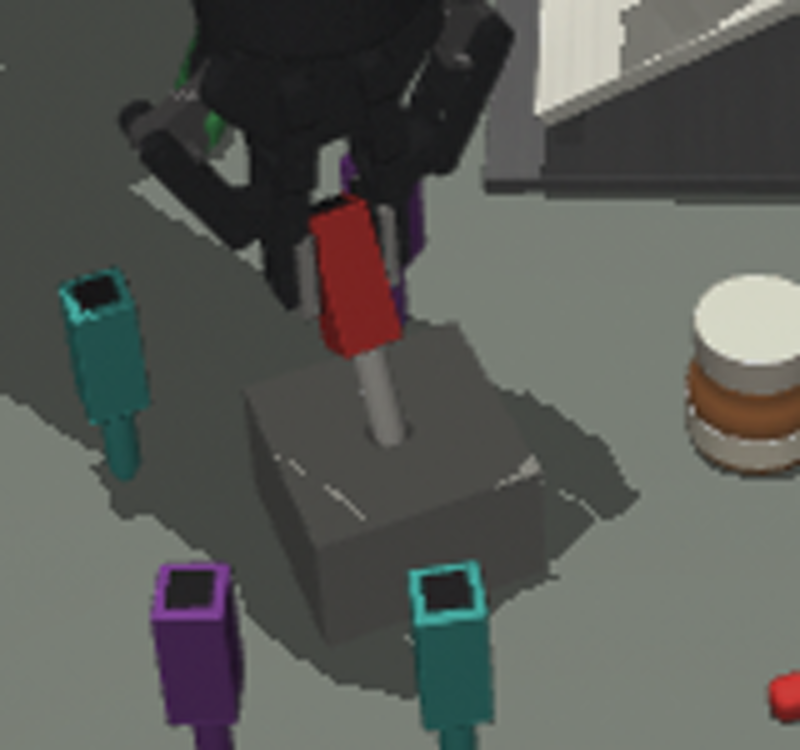

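View pics/w15.png

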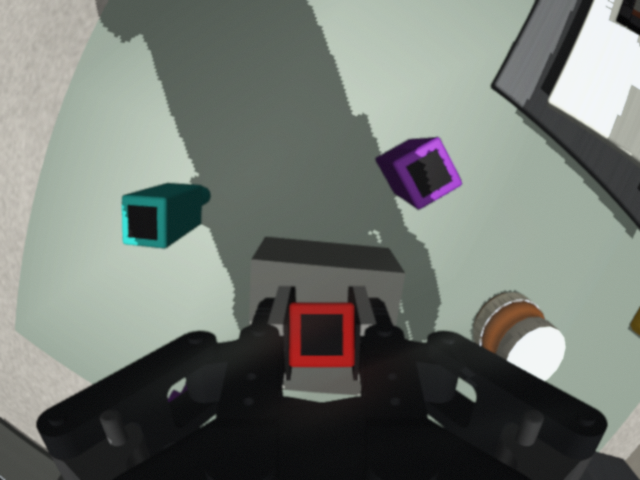

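```bash
python3 -m crank '[[[1.5,-0.9,0,-0.5,0],[1.5,-1.7,0,-0.2,0],[1.5,-5,0,0,0],[1.5,-5,0,0,0],[1.5,0,0,0,0]]]' 30; python3 -m crank '[[[1.5,-1.5,0,0,-8],[1.5,0,0,0,-8],[1.5,0,0,0,-8],[1.5,0,0,0,-8],[1.5,0,0,0,-8]]]';python3 -m crank '[[[1.5,0,0,0,-8],[1.5,0,0,0,-8],[1.5,0,0,0,-4],[1.5,0,0,0,0]]]'
python3 - <<'E'
from bar import *
go([.5,-.2,.25],87.8)
p,d=optics.grab_frame('side');cv2.imwrite('pics/s16.png',p[...,::-1])
E
```

```text
clock: 15.15
tcp_pos: [0.4563, -0.2513, 0.2198]
tool_rot: [0.61, 0.364, 0.602, -0.365]
contact_force: [0.0, -0.6, -0.9]
grip_width: 0.0219
clock: 15.65
tcp_pos: [0.4542, -0.2496, 0.2276]
tool_rot: [0.694, 0.134, 0.695, -0.133]
contact_force: [0.4, -0.1, -0.1]
grip_width: 0.0217
clock: 16.05
tcp_pos: [0.4543, -0.2497, 0.2277]
tool_rot: [0.706, 0.013, 0.708, -0.012]
contact_force: [-0.0, 0.4, -1.4]
grip_width: 0.0218
clock 16.05 tcp [ 0.4543 -0.2497  0.2277] yaw 87.95 F [-0.   0.4 -1.4] w 0.0218 turn 0.15 shift cm [-2.23  5.15  4.37]
```

View pics/s16.png

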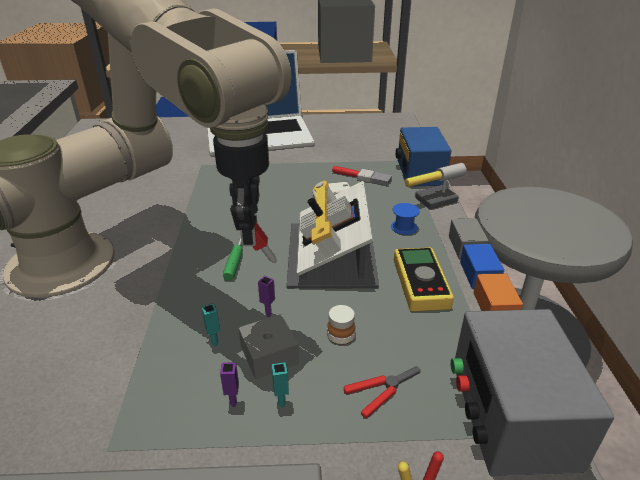

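Run:
```python
from bar import *
p,d=optics.grab_frame('side');np.savez('pics/s16.npz',p=p,d=d);crop('side',p,225,295,200,270,10,'s16c.png')
C=cloud('side',d)
g=(p[...,0]>130)&(abs(p[...,0].astype(int)-p[...,2])<25)
sub=np.zeros(g.shape,bool);sub[240:266,255:282]=1
P=C[sub&(C[...,2]>.12)]; print(len(P));c=P.mean(0);dr=np.linalg.svd(P-c)[2][0];dr*=np.sign(dr[2]);print(c,dr,P[P[:,2].argmin()])
print(status.get_state()['tcp_pos'])
```

```text
245
[ 0.48046698 -0.2717847   0.22141264] [ 0.06840905 -0.79701489  0.60007289] [ 0.49162408 -0.25394562  0.18225209]
[ 0.45446007 -0.24991631  0.22788443]
```

View pics/s16c.png

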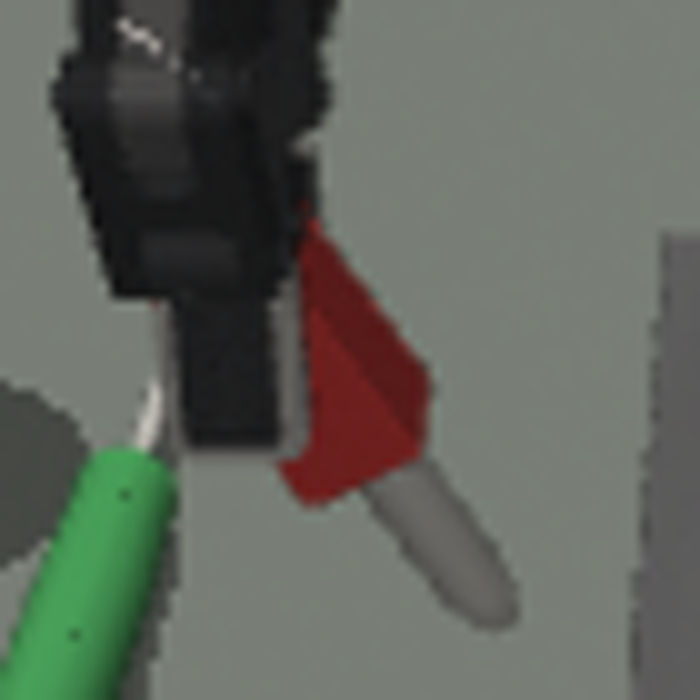

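```bash
cat >> h.py <<'E'
def camray(n,u,v):
    c=optics.camera_info(n);f=240/np.tan(np.radians(c['vfov'])/2)
    if n=='wrist':
        a=u-c['cx'];b=v-c['cy'];rr=np.hypot(a,b)+1e-9;th=rr/f;ry=np.array([np.sin(th)*a/rr,np.sin(th)*b/rr,np.cos(th)])
        T=c['T_tool_cam'];s=status.get_state();W=tool(s);return s['tcp_pos']+W@T[:3,3],W@(T[:3,:3]@ry)
    Rm=R.from_rotvec(c['rvec']).as_matrix();return -Rm.T@c['tvec'],Rm.T@np.array([(u-c['cx'])/f,(v-c['cy'])/f,1])
def hitplane(n,u,v,X0,nn):
    q,d=camray(n,u,v);return q+d*((X0-q)@nn)/(d@nn)
E
python3 - <<'E'
from bar import *
s=status.get_state();W=tool(s)
for a in [(395,475),(498,615),(505,628)]:
    u=225+(a[0]+.5)/10-.5;v=200+(a[1]+.5)/10-.5
    X=hitplane('side',u,v,s['tcp_pos'],W[:,1]);t=W.T@(X-s['tcp_pos']);print(X,t*1000)
    if a[0]==395:t0=t
    else: print(np.degrees(np.arctan2(t[2]-t0[2],t[0]-t0[0])),np.hypot(*(t-t0)[[0,2]]))
E
```

```text
[ 0.47716104 -0.25076859  0.21053683] [ 1.73233286e+01 -3.34950709e-14  2.27354798e+01]
[ 0.4921038  -0.25131231  0.18213108] [4.57130965e+01 1.14498526e-13 3.77184332e+01]
27.823251547699318 0.03210090057135446
[ 0.49310308 -0.25134787  0.17943922] [ 4.84038895e+01 -5.79167248e-14  3.87212195e+01]
27.218227184326977 0.03495061005180644
```

```bash
python3 -c "
from bar import *
go([.62,-.084,.265],87.9)"
```

```text
clock 16.15 tcp [ 0.4545 -0.2499  0.2279] yaw 87.81 F [-0.4 -0.1 -1.3] w 0.0220 turn -0.09 shift cm [-3.71 17.19 15.93]
```

```bash
python3 -m crank '[[[1.5,-3.7,0,0,0],[1.5,0,3.4,3.2,0],[1.5,0,3.4,3.2,0],[1.5,0,3.4,3.2,0],[1.5,0,3.4,3.2,0]]]' 30; python3 -m crank '[[[1.5,0,3.4,3.1,0],[1.5,0,0,0,0],[1.5,0,0,0,0],[1.5,0,0,0,0]]]'
python3 - <<'E'
from bar import *
s=status.get_state();go([.62,-.084,.265],87.9)
p,d=optics.grab_frame('wrist');print(status.get_state()['tcp_pos']-s['tcp_pos']);np.savez('pics/w17.npz',p=p,d=d);cv2.imwrite('pics/w17.png',p[...,::-1]);
E
```

```text
clock: 16.65
tcp_pos: [0.5885, -0.1174, 0.2652]
tool_rot: [0.707, 0.014, 0.707, -0.013]
contact_force: [-0.3, -0.5, -1.2]
grip_width: 0.0215
clock: 17.05
tcp_pos: [0.6192, -0.0869, 0.2653]
tool_rot: [0.707, 0.013, 0.707, -0.013]
contact_force: [-0.6, -0.7, -0.5]
grip_width: 0.0212
clock 17.05 tcp [ 0.6192 -0.0869  0.2653] yaw 87.83 F [-0.6 -0.7 -0.5] w 0.0212 turn -0.07 shift cm [0.03 0.3  0.07]
[-2.78553596e-05 -2.42183380e-04  2.10532360e-04]
```

View pics/w17.png

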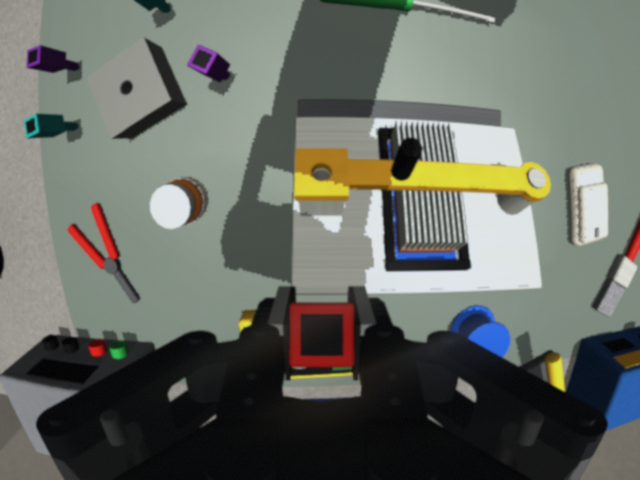

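Run:
```python
from bar import *
p=np.load('pics/w17.npz')['p'];crop('wrist',p,285,355,135,215,10,'w17c.png');crop('wrist',p,280,365,290,400,7,'w17d.png')
```

```text
(no output)
```

View pics/w17c.png

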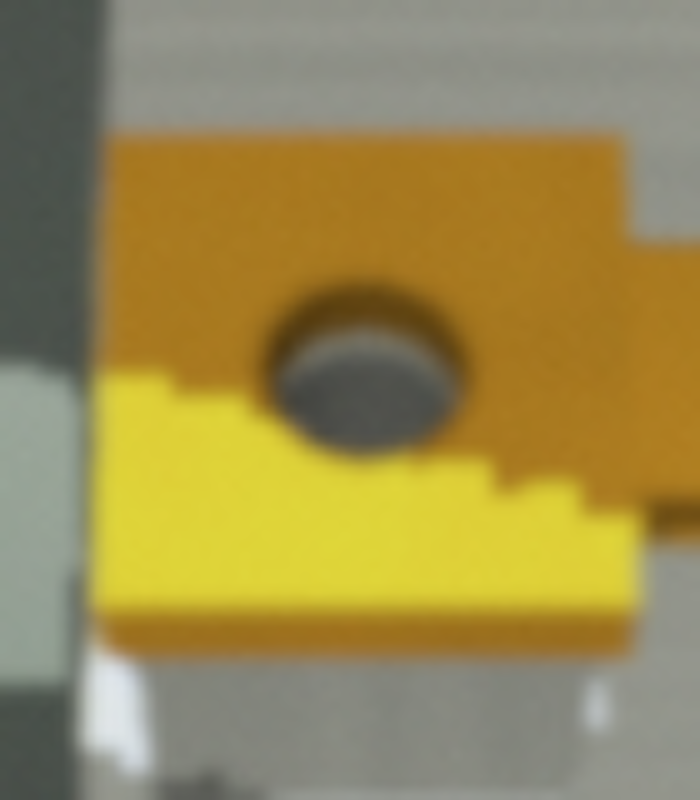

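View pics/w17d.png

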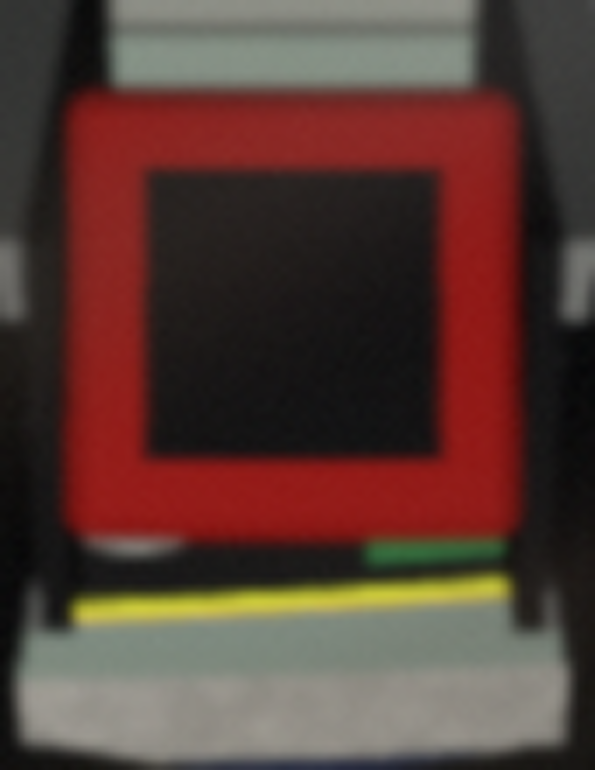

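Run:
```python
from bar import *
z=np.load('pics/w17.npz');p,d=z['p'],z['d'];s=status.get_state();W=tool(s)
C=(cloud('wrist',d)-s['tcp_pos'])@W*1000
u0=280;v0=290
sub=C[v0+15:v0+75,u0+11:u0+72].reshape(-1,3);c=sub.mean(0);n=np.linalg.svd(sub-c)[2][2];n*=-np.sign(n[0]);print('top face plane',c,n,'tilt',np.degrees(np.arctan2(-n[2],-n[0])),np.std((sub-c)@n))
q=[]
for a,b in [(65,92),(520,92),(520,543),(65,543)]:
    X=hitplane('wrist',u0+(a+.5)/7-.5,v0+(b+.5)/7-.5,s['tcp_pos']+W@(c/1000),W@n);q.append(W.T@(X-s['tcp_pos'])*1000)
q=np.array(q);print(q.round(1),q.mean(0));print(np.linalg.norm(np.diff(q,axis=0),axis=1))
for al in [27,28,29,30,31]:
    a=np.radians(al);print(al,'tip tool',q.mean(0)+90*np.array([np.cos(a),0,np.sin(a)]))
X=hitplane('wrist',321.1,171.7,o+Rc[:,2]*.05,Rc[:,2]);print('eye',X,Rc.T@(X-o))
```

```text
top face plane [-34.45645782   0.36783031  -5.27332402] [-0.5076391   0.10659522  0.85495029] tilt -59.29966469928517 5.778176404821583
[[-115.8   -2.1  -53.3]
 [-111.1    3.4  -51.1]
 [-185.7   -4.1  -94.5]
 [-201.5    6.6 -105.3]] [-153.52341467    0.9556859   -76.04434578]
[ 7.60286588 86.58937613 21.94192329]
27 tip tool [-73.33282749   0.9556859  -35.18520081]
28 tip tool [-74.05813131   0.9556859  -33.79190513]
29 tip tool [-74.80764103   0.9556859  -32.41147996]
30 tip tool [-75.58112833   0.9556859  -31.04434578]
31 tip tool [-76.37835761   0.9556859  -29.69091904]
eye [ 0.57324965 -0.08508761  0.12803934] [-0.00052386 -0.0895905   0.05      ]
```

Run:
```python
from bar import *
z=np.load('pics/w17.npz');p,d=z['p'],z['d'];s=status.get_state();W=tool(s)
C=(cloud('wrist',d)-s['tcp_pos'])@W*1000
print(np.round(d[300:372:6,322]*1000,1)); print(np.round(C[300:372:6,322],1)); print(np.round(d[335,285:360:6]*1000,1))
```

```text
[439.  122.7 121.9 121.4 120.1 119.6 120.5 119.3 119.2 118.7 118.7 118.5]
[[264.2   1.4 113.4]
 [-29.3   0.7 -13.3]
 [-30.5   0.7 -11.7]
 [-31.5   0.7  -9.9]
 [-33.3   0.7  -8.6]
 [-34.2   0.7  -6.9]
 [-34.    0.7  -4.4]
 [-35.6   0.7  -3.1]
 [-36.2   0.7  -1.1]
 [-37.2   0.7   0.6]
 [-37.7   0.7   2.7]
 [-38.4   0.7   4.6]]
[116.9 120.7 120.9 120.1 119.8 121.4 119.5 120.9 119.9 119.1 120.7 121.1
 117.3]
```

Run:
```python
from bar import *
z=np.load('pics/w17.npz');p,d=z['p'],z['d'];s=status.get_state();W=tool(s)
C=(cloud('wrist',d)-s['tcp_pos'])@W*1000
sub=C[306:365,292:352].reshape(-1,3)
A=np.c_[np.ones(len(sub)),sub[:,1],sub[:,2]]
w=np.ones(len(sub),bool)
for _ in range(5):
    k=np.linalg.lstsq(A[w],sub[w,0],rcond=None)[0];e=sub[:,0]-A@k;w=abs(e)<3
print(k,w.sum(),e[w].std(),'tilt',np.degrees(np.arctan(-k[2])))
n=np.array([-1,k[1],k[2]]);n/=np.linalg.norm(n);X0=np.array([k[0],0,0])
q=[]
for a,b in [(65,92),(520,92),(520,543),(65,543)]:
    X=hitplane('wrist',280+(a+.5)/7-.5,290+(b+.5)/7-.5,s['tcp_pos']+W@(X0/1000),W@n);q.append(W.T@(X-s['tcp_pos'])*1000)
q=np.array(q);print(q.round(1),q.mean(0));print(np.linalg.norm(np.diff(q,axis=0),axis=1))
al=-np.arctan(k[2])
for a in [al,np.radians(28),np.radians(30)]: print(np.degrees(a),'tip tool',q.mean(0)+90*np.array([np.cos(a),0,np.sin(a)]),'shaft base',q.mean(0)+50*np.array([np.cos(a),0,np.sin(a)]))
```

```text
[-3.68268955e+01  1.36891179e-03 -5.25988888e-01] 3529 0.8262781955305818 tilt 27.74387148014631
[[-29.2 -10.3 -14.5]
 [-29.2  11.3 -14.4]
 [-39.3  11.2   4.7]
 [-39.3 -10.2   4.6]] [-34.24897678   0.48189368  -4.89983557]
[21.65430054 21.5805862  21.4361848 ]
27.74387148014631 tip tool [45.40439244  0.48189368 36.99695154] shaft base [10.00289501  0.48189368 18.37615727]
28.0 tip tool [45.21630657  0.48189368 37.35260508] shaft base [ 9.89840286  0.48189368 18.57374256]
29.999999999999996 tip tool [43.69330956  0.48189368 40.10016443] shaft base [ 9.05229341  0.48189368 20.10016443]
```

```bash
python3 -m crank '[[[1.5,0.5,0.1,-2.9,0],[1.5,1,0.1,-2.9,0],[1.5,1,0,-2.9,0],[1.5,2,0,0,0],[1.5,0,0,0,0]]]' 30;python3 -m crank '[[[1.5,2,0,0,0],[1.5,0,0,0,0]]]'
python3 - <<'E'
from bar import *
go([.5322,-.0838,.1804],87.9)
p,d=optics.grab_frame('side');crop('side',p,260,380,150,250,7,'s18.png')
E
```

```text
clock: 17.6
tcp_pos: [0.5312, -0.0816, 0.219]
tool_rot: [0.706, 0.014, 0.708, -0.013]
contact_force: [-0.0, -0.3, -0.6]
grip_width: 0.022
clock: 17.8
tcp_pos: [0.5323, -0.0814, 0.1993]
tool_rot: [0.706, 0.014, 0.708, -0.013]
contact_force: [0.1, -0.4, -0.6]
grip_width: 0.0217
clock 17.80 tcp [ 0.5323 -0.0814  0.1993] yaw 87.85 F [ 0.1 -0.4 -0.6] w 0.0217 turn -0.05 shift cm [ 1.89 -0.24  0.  ]
```

View pics/s18.png

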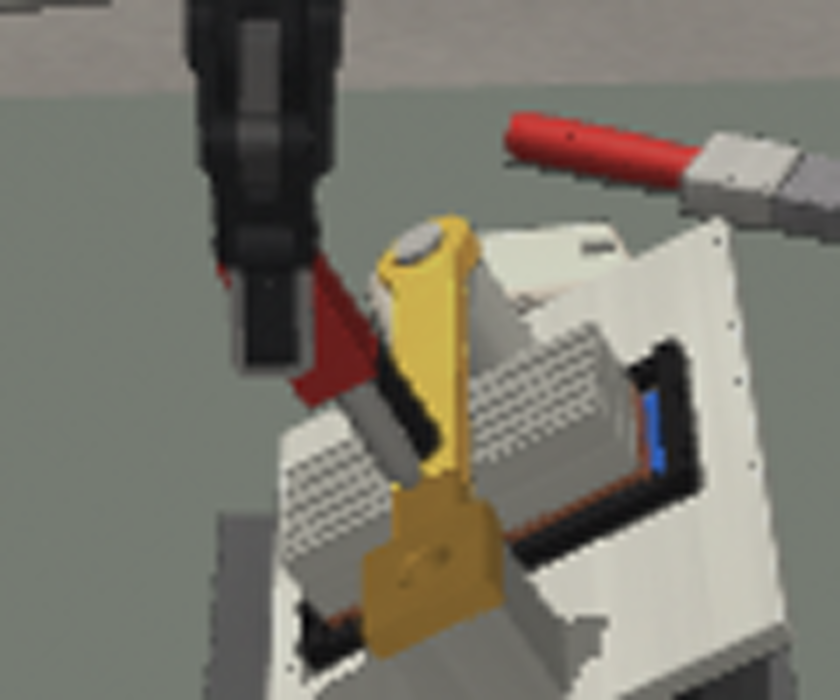

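Run:
```python
from bar import *
s=status.get_state();W=tool(s)
f=lambda a,b:(260+(a+.5)/7-.5,150+(b+.5)/7-.5)
t=hitplane('side',*f(408,484),s['tcp_pos'],W[:,1]);e=hitplane('side',*f(427,566),np.array([.5732,-.0851,.128]),Rc[:,2] if 0 else np.array([.037,.999,0]))
print(t,e,'predicted tip',s['tcp_pos']+W@np.array([.0455,.0005,.037]))
```

```text
[ 0.56957416 -0.0827978   0.15175362] [ 0.57469513 -0.08515538  0.125623  ] predicted tip [ 0.56976065 -0.08230558  0.15490202]
```

```bash
python3 -m crank '[[[1.5,1.0,-0.2,0.05,0],[1.5,0.9,0,0,0],[1.5,0,0,0,0]]]'
python3 - <<'E'
from bar import *
go([.5327,-.0836,.1804],87.9)
p,d=optics.grab_frame('side');crop('side',p,280,360,180,250,10,'s19.png')
p,d=optics.grab_frame('wrist');crop('wrist',p,240,400,200,400,4,'w19.png')
E
```

```text
clock: 18.15
tcp_pos: [0.5329, -0.083, 0.1801]
tool_rot: [0.706, 0.013, 0.708, -0.013]
contact_force: [0.2, -0.0, -1.5]
grip_width: 0.0217
clock 18.15 tcp [ 0.5329 -0.083   0.1801] yaw 87.90 F [ 0.2 -0.  -1.5] w 0.0217 turn 0.00 shift cm [-0.03 -0.06 -0.02]
```

View pics/s19.png

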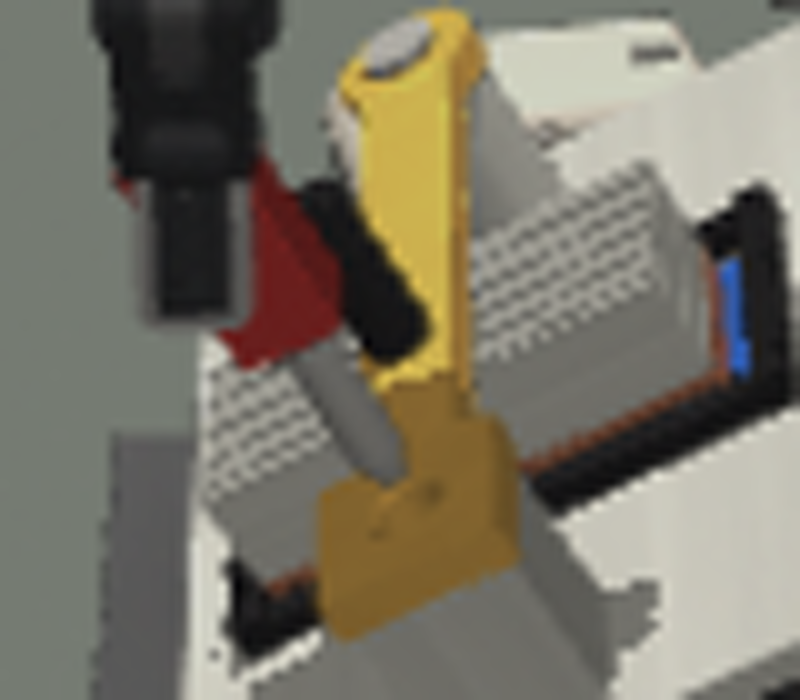

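View pics/w19.png

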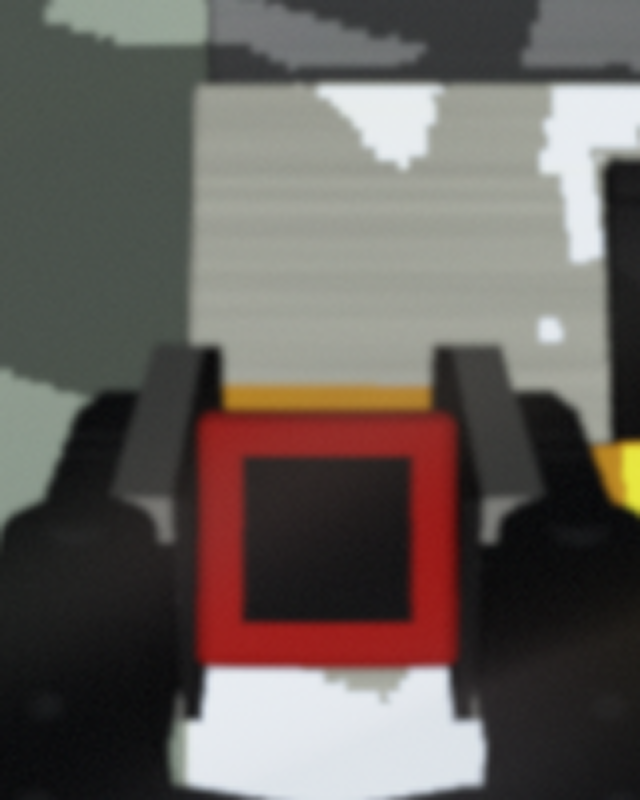

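```bash
python3 -m crank '[[[1.5,0.45,-0.05,0.25,0],[1.5,0.45,0,0.25,0],[1.5,0.45,0,0.25,0],[1.5,0,0,0,0]]]'
python3 - <<'E'
from bar import *
go([.5327,-.0836,.1804],87.9)
p,d=optics.grab_frame('side');crop('side',p,280,360,180,250,10,'s20.png')
E
```

```text
clock: 18.65
tcp_pos: [0.5408, -0.0837, 0.1669]
tool_rot: [0.707, 0.013, 0.707, -0.013]
contact_force: [-0.5, -0.1, -1.5]
grip_width: 0.0217
clock 18.65 tcp [ 0.5408 -0.0837  0.1669] yaw 87.92 F [-0.5 -0.1 -1.5] w 0.0217 turn 0.02 shift cm [-1.35 -0.02 -0.81]
```

View pics/s20.png

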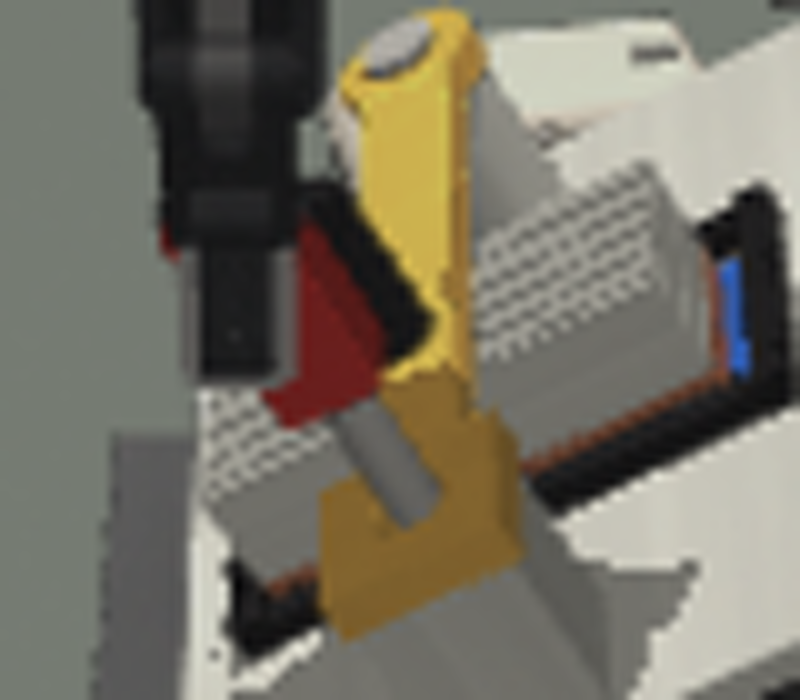

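```bash
python3 -m crank '[[[1.5,0.35,0,0.1,0],[1.5,0.35,0,0.2,0],[1.5,0.35,0,0.2,0],[1.5,0,0,0,0]]]'
python3 - <<'E'
from bar import *
go([.5327,-.0836,.1804],87.9)
E
```

```text
clock: 19.1
tcp_pos: [0.5459, -0.0839, 0.1567]
tool_rot: [0.707, 0.013, 0.707, -0.013]
contact_force: [0.6, 0.3, -0.4]
grip_width: 0.0216
clock 19.10 tcp [ 0.5459 -0.0839  0.1567] yaw 87.92 F [ 0.6  0.3 -0.4] w 0.0216 turn 0.02 shift cm [-2.37 -0.01 -1.32]
```

```bash
python3 -m crank '[[[1.5,0.45,0,0.25,0],[1.5,0.45,0,0.25,0],[1.5,0.4,0,0.25,0],[1.5,0,0,0,0]]]'
python3 - <<'E'
from bar import *
go([.5327,-.0836,.1804],87.9)
p,d=optics.grab_frame('side');crop('side',p,280,360,180,250,10,'s21.png')
E
```

```text
clock: 19.5
tcp_pos: [0.5534, -0.0842, 0.1435]
tool_rot: [0.707, 0.013, 0.707, -0.013]
contact_force: [-0.8, -0.3, -3.1]
grip_width: 0.0215
clock 19.50 tcp [ 0.5534 -0.0842  0.1435] yaw 87.92 F [-0.8 -0.3 -3.1] w 0.0215 turn 0.02 shift cm [-3.69 -0.01 -2.07]
```

View pics/s21.png

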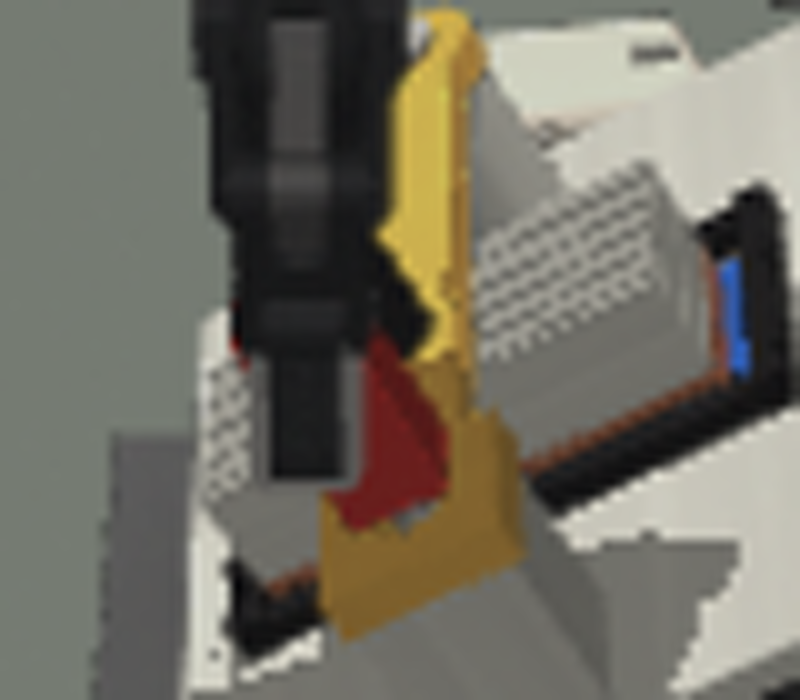

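```bash
python3 -m crank '[[[1.5,0.25,0,0.15,0],[1.5,0.2,0,0.1,0],[1.5,0,0,0,0]]]';python3 -m crank '[[[1.5,0.1,0,0.05,0],[1.5,0,0,0,0]]]'
python3 - <<'E'
from bar import *
go([.5327,-.0836,.1804],87.9)
E
```

```text
clock: 19.85
tcp_pos: [0.5557, -0.0844, 0.1395]
tool_rot: [0.707, 0.013, 0.707, -0.013]
contact_force: [-3.1, -1.6, -3.8]
grip_width: 0.0214
clock: 20.05
tcp_pos: [0.5558, -0.0844, 0.1393]
tool_rot: [0.707, 0.013, 0.707, -0.013]
contact_force: [-9.5, -1.3, 5.6]
grip_width: 0.0216
clock 20.05 tcp [ 0.5558 -0.0844  0.1393] yaw 87.93 F [-9.5 -1.3  5.6] w 0.0216 turn 0.03 shift cm [-4.11 -0.01 -2.32]
```

```bash
python3 -m crank '[[[3.6,0,0,0,0],[3.6,0,0,0,0],[3.6,0,0,0,0],[3.6,-3,0,0,0],[3.6,-5,0,0,0]]]';python3 -m crank '[[[3.6,-5,0,-3,0],[3.6,-2,0,-5,0],[3.6,0,0,-5,0],[3.6,0,0,0,0],[3.6,0,0,0,0]]]'
python3 - <<'E'
from bar import *
s=status.get_state();go([.5327,-.0836,.1804],87.9)
p,d=optics.grab_frame('side');crop('side',p,270,370,160,260,8,'s22.png');cv2.imwrite('pics/s22f.png',p[...,::-1])
p,d=optics.grab_frame('top');crop('top',p,230,390,120,280,5,'t22.png');cv2.imwrite('pics/t22f.png',p[...,::-1]);np.savez('pics/t22.npz',p=p,d=d)
E
```

```text
clock: 20.55
tcp_pos: [0.5553, -0.084, 0.2173]
tool_rot: [0.705, 0.014, 0.709, -0.012]
contact_force: [0.5, -0.4, 1.1]
grip_width: 0.0363
clock: 21.05
tcp_pos: [0.4342, -0.08, 0.281]
tool_rot: [0.708, 0.013, 0.706, -0.013]
contact_force: [-0.3, -0.2, 0.2]
grip_width: 0.0361
clock 21.05 tcp [ 0.4342 -0.08    0.281 ] yaw 87.88 F [-0.3 -0.2  0.2] w 0.0361 turn -0.02 shift cm [1.008e+01 1.000e-02 9.840e+00]
```

View pics/s22.png

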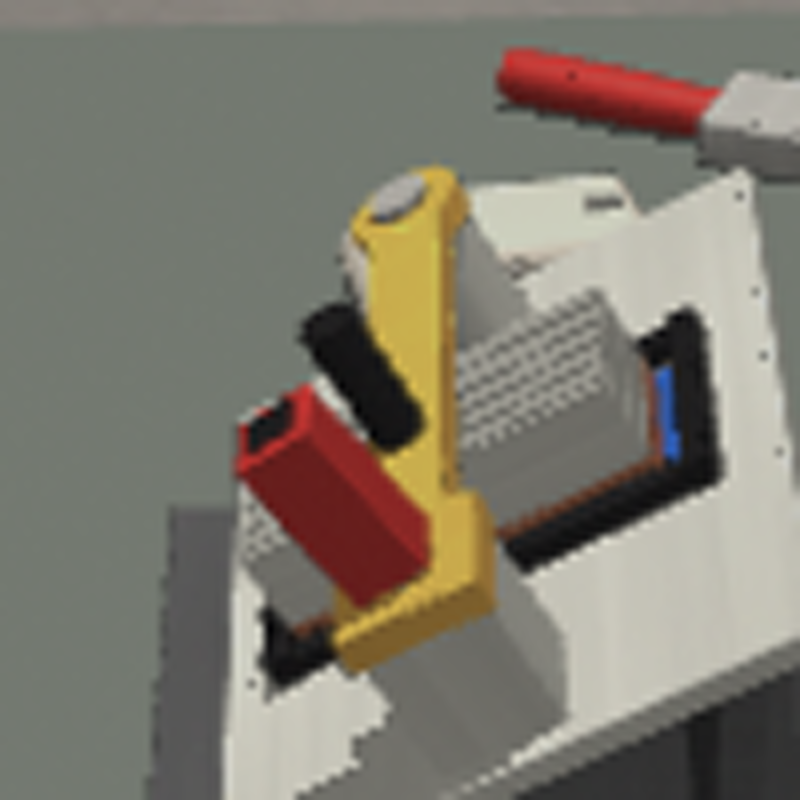

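View pics/t22.png

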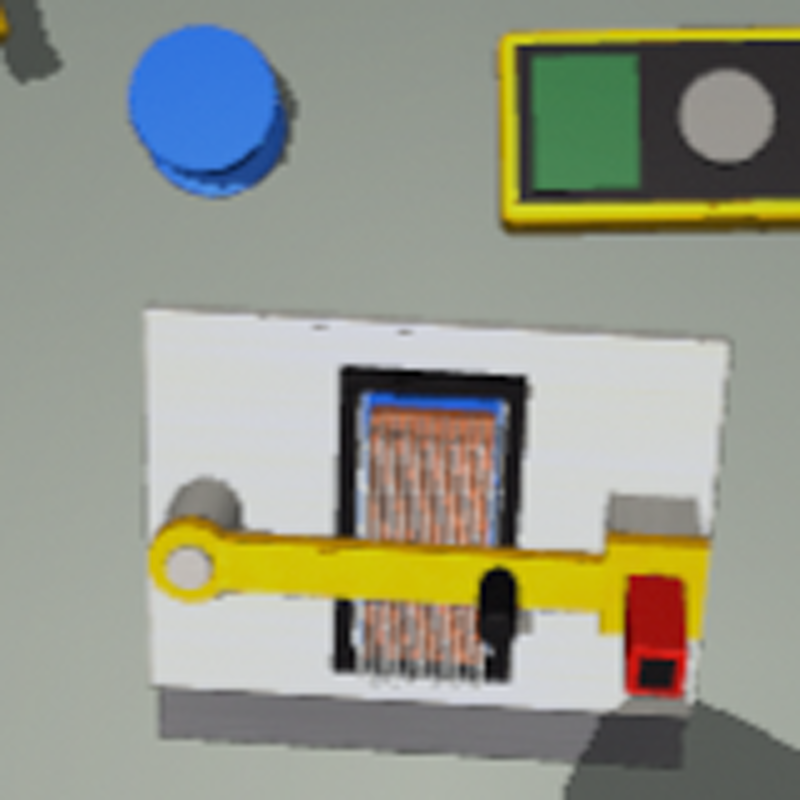

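View pics/s22f.png

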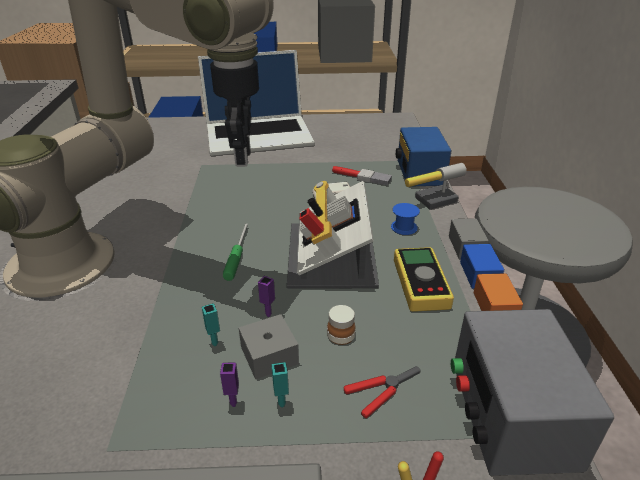

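Run:
```python
from bar import *
C=cloud('top',np.load('pics/t22.npz')['d']);o2=np.array([.6018,.0048,.085])
L=(C[250:258,355:367].reshape(-1,3)-o2)@Rc;L=L[L[:,2]>.09];print('handle top',np.median(L,0),len(L))
L=(C[202:250,300:330].reshape(-1,3)-o2)@Rc
f=lambda a,b,h:Rc.T@(hitplane('top',230+(a+.5)/5-.5,120+(b+.5)/5-.5,o2+Rc[:,2]*h,Rc[:,2])-o2)
print('pin top ctr',f(655,672,.1),'hs far corners',f(370,407,.003),f(498,409,.003),'bar eye-plate far corners',f(607,533,.05),f(710,540,.05))
```

```text
handle top [-0.0081316  -0.08926461  0.10175207] 94
pin top ctr [-0.00949697 -0.08926586  0.1       ] hs far corners [0.0489187  0.02445952 0.003     ] [ 0.05105609 -0.02612236  0.003     ] bar eye-plate far corners [ 0.02210351 -0.0703037   0.05      ] [ 0.0215607 -0.1096888  0.05     ]
```

Run:
```python
from bar import *
from scipy.optimize import least_squares
o2=np.array([.6018,.0048,.085])
# handle corners in pin frame
H={'s':[((-11,-11,90),(240,470)),((11,-11,90),(310,388)),((-11,-11,40),(358,605)),((11,-11,40),(430,560)),((-11,11,90),(240,428))],
   't':[((-11,11,90),(626,694)),((-11,-11,90),(683,697)),((11,-11,90),(686,650)),((11,11,90),(628,647)),((11,-11,40),(685,578)),((11,11,40),(628,575))]}
def pr(q):
    x,y,z,tx,ty,yw=q;Rp=Rc@R.from_euler('xyz',[tx,ty,yw]).as_matrix();t=o2+Rc@np.array([x,y,z])/1000;out=[]
    for k,n,u0,v0,m in (('s','side',270,160,8),('t','top',230,120,5)):
        X=np.array([a[0] for a in H[k]])/1000@Rp.T+t;uv=np.array([[u0+(a[1][0]+.5)/m-.5,v0+(a[1][1]+.5)/m-.5] for a in H[k]])
        out.append(proj(n,X)-uv)
    return out
both=lambda q:np.concatenate([e.ravel() for e in pr(q)])
for nm,fn in (('both',both),('top',lambda q:pr(q)[1].ravel()),('side',lambda q:pr(q)[0].ravel())):
    s=least_squares(fn,[0,-90,10,0,0,0]);print(nm,s.x.round(3),np.sqrt((s.fun**2).mean()).round(2))
print(pr([0,-90,10,0,0,0]))
```

```text
both [ 1.1440e+00 -9.4884e+01  1.2101e+01 -7.7000e-02 -9.2000e-02  1.2900e-01] 0.89
top [-1.3326e+01 -9.3995e+01 -1.3610e+01 -3.0000e-02 -1.0700e-01  3.4000e-02] 0.08
side [ -3.514 -83.967   0.479  -0.228  -0.086   0.201] 0.86
[array([[ 2.22627394, -2.27746418],
       [ 3.41669474,  3.03403492],
       [ 0.78177922, -0.60013382],
       [ 1.56386112,  0.32612824],
       [ 2.48914429, -3.19661779]]), array([[ 0.16964553, -4.00411044],
       [ 0.69365726, -3.93118539],
       [ 1.16760556, -5.03427057],
       [ 0.70121183, -5.11098073],
       [-0.04192338, -2.9153648 ],
       [-0.09776433, -2.9531727 ]])]
```

```bash
python3 -m crank '[[[3.6,0,0,0,0],[3.6,0,0,0,0]]]'
python3 - <<'E'
from bar import *
p,d=optics.grab_frame('top');q=np.load('pics/t22.npz')['p'];print(np.abs(p[225:265,345:375].astype(int)-q[225:265,345:375]).mean())
job.close_job()
E
```

```text
clock: 21.35
tcp_pos: [0.4349, -0.08, 0.2799]
tool_rot: [0.707, 0.013, 0.707, -0.013]
contact_force: [0.3, 0.9, -0.8]
grip_width: 0.036
0.9830555555555556
the job is handed in; nothing more can be done
```

The heat sink is in the pocket, the bar is shut over it and the pin is through the eye and down into the post. I handed the job in at about 21 s of the 72 s allowed, with the gripper clear of everything.

- **Heat sink:** I gripped it at 20–30 N, laid it flat and let go. It slid about 4–5 mm down the slope to rest against the lower rail, inside the 9 mm limit.
- **Bar:** I swung it shut by the knob until it met the stop at about 14–16 N. The eye plate measures within about 0.01 rad of shut.
- **Pin:** I tilted it against the rim of its stand and pushed it in until the handle met the bar at about 10 N. My last image fit puts it about 90 mm from the centre line, where it should be. The two cameras disagreed in that fit, giving a depth between about 10 and 12 mm against the ideal 10. The single-camera fits were too unstable to use.
- **What is not perfect:** the pin leans about 0.09 rad in its hole, towards the robot, so the handle is slightly off flush. That is inside the 0.15 rad limit, and the hole's clearance allows no more than about that. I left it rather than risk disturbing it.
- **At rest:** two pictures taken about 0.35 s apart showed no movement around the pin.
- **Other things on the bench:** in the final side view the other things and the look-alikes looked unmoved. I did not measure their positions.

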